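# Clean, close, pin and clamp the two-part wax mould

## Robot

A 6-joint arm with a two-finger parallel gripper is mounted at the origin on the work surface; the furniture and walls round the work are solid. World frame = base frame: x ahead of the robot, y to its left, z up, the work surface at z = 0. Lengths are in m, angles in rad, forces in N, time in s.
With the tool pointing down it reaches from about 0.325 to 0.925 m from the base axis. Payload 3.1 kg.
Tool frame: the origin (TCP) lies midway between the tips of the shut fingers; the grasp point (between the pads) lies 19 mm behind it; z points along the fingers, y is the direction in which the jaws open and shut (so a half turn about z gives the same grasp; the last joint's range is limited). The gripper opens to 85 mm and grips with 20 to 120 N. Pads are 22 mm wide; open, the fingers measure 114 mm over their backs; the gripper's body (76 mm by 85 mm) begins 54 mm behind the grasp point. The pads swing forward as they close: fully open they stand 13 mm farther back than shut.
Start: joints at [-1.361, 0.217, 1.613, -0, 1.311, -0.112], TCP at [0.198, -0.593, 0.231] pointing down, gripper open.
Joint ranges: [-2.75, 2.75], [-0.78, 2.1], [0.31, 2.55], [-1.13, 4.27], [0.13, 2.63], [-2.58, 2.58]. Speed limits (rad/s): [2.79, 2.79, 3.14, 3.14, 3.14, 3.14].

## Interface

Orientations are given as a 3x3 rotation matrix whose columns are the frame's x, y, z axes.
In Python, from rig import telemetry, optics, ctrl gives the robot as it stands. The module is installed in compiled form; this text tells all that it offers.
- The arm moves only by the shell command python3 -m jog 'ROWS' [FORCE]. ROWS is JSON, a list that holds one entry, the list of rows, each a list of 5 numbers: the shift along the world's x, y, z in cm, then the turn about the world's z in degrees, then the opening, from 0 (shut) to 1 (fully open). A call has 1 to 8 rows; each row shifts and turns the commanded pose from where the row before left it; what a row does not reach is not made up. A row lasts 1/12 s, in which the tool goes at most 41.7 mm and 7.16 degrees, less where a joint would pass 70% of its speed; a pose out of reach is approached as far as the arm can. A call with a gripper value outside its range is refused whole. The fingers move at their own pace and stop on an object; FORCE is the grip in N (left out, the last holds). Time passes only in rows, so rows that do not move let the fingers close. It gives the time, the measured TCP pose, the force and the opening at its end, in the units of the state.
- telemetry.get_obs(): the state, without advancing time (a new reading comes with each control period).
- optics.camera(name): name is "scene" or "top" or "wrist"; returns a dict with "frame" (480x640x3 uint8, red, green, blue), "camera_matrix" (3x3 intrinsics, pixels), "k1" (the pictures are not rectified: a ray, as slopes to the right and down, at radius r is drawn at 1 + k1 r^2 times it, then the intrinsics apply), "origin" and "rotation" of the camera in the world; the wrist camera has in their place "T_tool_cam" (4x4, takes a point from camera to tool coordinates, whose origin is the TCP and whose axes are the flange's). Camera axes: x right, y down, z forward; pixel columns grow to the right and rows downward; lengths in m; the calibration is good to about 2 mm. A picture is of the moment at which its call begins: read the wrist's pose just before it. There is no depth.
- ctrl.job_done(): hands the job in, once; it reports no verdict.
The state is a dict: "time": time; "qpos": joint angles; "qvel": joint speeds; "effort": joint torques, N m; "tcp_pos": TCP position; "ee_rot": TCP orientation; "wrist_force": force on the tool from outside, world axes, zero at the start; "ft_torque": the same for the moment, N m; "finger_gap": finger opening in m.
Only numpy, scipy, OpenCV 4.12 (cv2) and the standard library are available. Lean on these libraries where they do the work, as an engineer would, in place of code of your own. Each camera call takes 0.05 s, during which the arm holds its last target.

## Task

Get the wax mould ready for the next shot: take the scraper block and wipe every loose wax offcut off the flat top face of the lower half onto the bench (push them with the block, not with the fingers), then put the scraper aside on the bench. Lay the upper half flat on the lower half, red dot over red dot so that the pin holes line up, and push both locating pins from the wooden rack through both halves until their collars are home on the plate. Finally swing the clamp bar over the rib and right down into its fork.

Things in the scene. Friction and masses are not known exactly. Their poses are not given: they have to be found in the camera images.
- lower_half: Lower half of an aluminium mould, fixed: block 90 (x) x 150 (y) x 45 mm, flat top face at z = 45 mm. Origin: centre of its underside; x points to the clamp hinge. Two pin holes 14.5 mm wide, 33 mm deep; red dot at (36, -68) mm by hole a. Within 16 mm of y = 0 stand a hinge fork (x = 49 to 68, up to z = 117 mm) and a catch fork (x = -51 to -62, up to z = 112 mm), on a foot 8 mm high.
- face (a point): Centre of the lower half's flat top face (fixed, z = 45 mm), axes as the lower half's.
- lower_hole_a (a point): Mouth of pin hole a in the lower half's top face, at (20, -55) mm in its frame.
- lower_hole_b (a point): Mouth of pin hole b in the lower half's top face, at (-5, 55) mm in its frame.
- upper_half: Upper half, loose, 0.5 to 0.85 kg: aluminium plate 90 (x) x 150 (y) x 18 mm with a lifting rib on top, 66 mm long in x, 30 mm thick in y, z = 18 to 54 mm, rubber on its y faces. Origin: centre of its underside, z up. Two 14.5 mm holes go through it, placed as in the lower half; red dot at (36, -68) mm. A brass nozzle sticks out 5 mm at -x. Laid home, its frame coincides with point face.
- upper_hole_a (a point): Mouth of hole a in the upper half's plate top, at (20, -55, 18) mm in its frame.
- upper_hole_b (a point): Mouth of hole b in the upper half's plate top, at (-5, 55, 18) mm in its frame.
- pin_rack: Fixed wooden block 52 (x) x 125 (y) x 56 mm high, origin at the centre of its underside; the pins stand in its two 15.5 mm holes, 50 mm deep, at y = -35 and +35 mm.
- pin_a: Steel locating pin, 80 g, upright in the rack. Origin: on its axis at the underside of its collar, z up. Below: a 12 mm shank 36 mm long, then a bullet nose 11 mm long tapering to 5 mm (tip at z = -47 mm). Above: a collar 26 mm wide, 5 mm thick, then a square head 20 x 20 mm (along x and y) up to z = 38 mm. Home, the collar lies on the upper half's plate. Either pin fits either hole.
- pin_b: The second locating pin, the same as pin_a.
- scraper: Scraper block standing on the bench, 120 g: a brass shoe 52 (x) x 30 (y) x 14 mm high under a wooden grip 52 x 34 mm, 66 mm high in all. Origin at the centre of its underside, z up. Take it across the 34 mm (y) and push it along y.
- chip_a: Loose offcut of orange-brown sprue wax, a rod 13 x 59 x 12 mm, on the lower half's face. Origin at the centre of its underside, y along the rod. Two to four of the offcuts are there; the others are absent.
- chip_b: As chip_a: rod 14 x 54 x 12 mm.
- chip_c: As chip_a: rod 14 x 48 x 12 mm.
- chip_d: As chip_a: rod 14 x 48 x 12 mm.
- clamp (a joint): Angle of the clamp bar on its hinge: 0 = level in the catch fork (end stop, just over the rib of the upper half), pi/2 = upright; it starts leaning back beyond the mould, about 2 rad, its end up to 275 mm above the bench. A stiff hinge: it stays where it is left, but falls shut by its own weight from below about 0.8 rad.
- clamp_hinge (a point): Hinge axis of the clamp bar, at (58, 0, 105) mm in the lower half's frame; the axis runs along the lower half's y.
- clamp_grip (a point): Middle of the red grip at the bar's end, 144 mm from the hinge; the grip is 20 mm wide (along the hinge axis), 18 mm thick, 48 mm long. Pinched by its 20 mm sides it can turn between the fingers as it swings. Closed, it lies 24 mm outside the catch fork, 105 mm above the bench.

How it is judged:
By the outcome, as a careful person would: the job done as asked, in the order asked, and still so for the second after the job is handed in, with the robot touching nothing.
Of chip_a, chip_b, chip_c, chip_d only 2 to 4 are there at a start; the rules pass over those that are not, and their reading is None.
At some moment in a run one of upper_half, scraper may be knocked a few centimetres aside while the robot is not near it.
It also fails if it takes over 210 s, if anything falls off the work surface, if the arm or the gripper's body presses on something with over 40 N, if the wrist force passes 120 N, or if a joint passes its speed limit or range.

## Working session

There is one attempt and no reset: what is moved stays moved. The work goes in short steps, Python scripts to look and compute and a shell command to move; the robot and the scene stay as the last step left them, time stands still between calls to the robot, and variables do not carry over. Pictures are saved under pics/ and viewed, and the job is handed in when it is done.

```bash
mkdir -p pics; ls
python3 - <<'E'
from rig import telemetry, optics
import cv2, numpy as np
o=telemetry.get_obs(); print(o)
for n in ["scene","top","wrist"]:
    c=optics.camera(n); cv2.imwrite(f"pics/{n}0.png",c["frame"][:,:,::-1])
    print(n,{k:np.round(v,4).tolist() for k,v in c.items() if k!="frame"})
E
```

```text
pics
{'time': 0.0, 'qpos': array([-1.36117531e+00,  2.17779331e-01,  1.61493076e+00,  7.00213772e-06,
        1.31132673e+00, -1.12197408e-01]), 'qvel': array([ 0.00023606, -0.00112353, -0.00067825, -0.00162388, -0.00194946,
        0.00143583]), 'effort': array([ 1.79446790e-03, -3.96835005e+01, -3.03851688e+01, -1.31547545e-04,
        9.67299478e-03,  1.26784283e-05]), 'tcp_pos': array([ 0.19753454, -0.59209417,  0.22995444]), 'ee_rot': array([[ 9.48662476e-01,  3.16289827e-01, -5.01985022e-04],
       [ 3.16290101e-01, -9.48659501e-01,  2.39207122e-03],
       [ 2.80374933e-04, -2.42804110e-03, -9.99997013e-01]]), 'wrist_force': array([-0.15246777,  0.19019586, -0.65514224]), 'ft_torque': array([0.04131286, 0.04037651, 0.0413483 ]), 'finger_gap': 0.0854266093674508}
scene {'camera_matrix': [[523.4932, 0.0, 320.7716], [0.0, 523.4932, 241.9835], [0.0, 0.0, 1.0]], 'k1': -0.0998, 'origin': [-0.262, -0.4756, 0.6169], 'rotation': [[0.582, -0.4142, 0.6998], [-0.8131, -0.3113, 0.4919], [0.0141, -0.8553, -0.5179]]}
top {'camera_matrix': [[489.8815, 0.0, 319.8711], [0.0, 489.8815, 236.7602], [0.0, 0.0, 1.0]], 'k1': 0.0165, 'origin': [0.3713, 0.0159, 0.977], 'rotation': [[-0.0064, -0.995, 0.1], [-0.9995, 0.0093, 0.0292], [-0.03, -0.0997, -0.9946]]}
wrist {'camera_matrix': [[358.4657, 0.0, 321.6927], [0.0, 358.4657, 236.626], [0.0, 0.0, 1.0]], 'k1': -0.03, 'T_tool_cam': [[0.0001, -0.9572, -0.2894, 0.0744], [1.0, -0.0001, 0.0006, -0.0009], [-0.0006, -0.2894, 0.9572, -0.1418], [0.0, 0.0, 0.0, 1.0]]}
```

View pics/scene0.png

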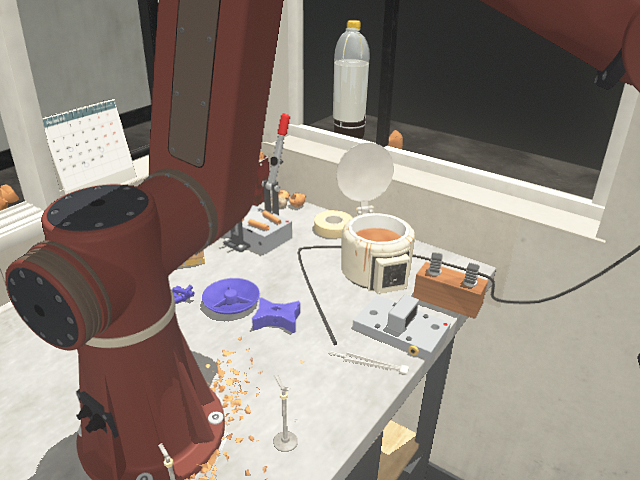

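View pics/top0.png

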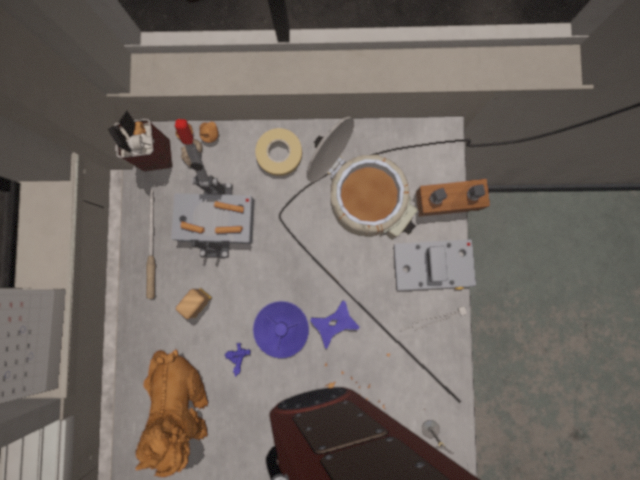

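View pics/wrist0.png

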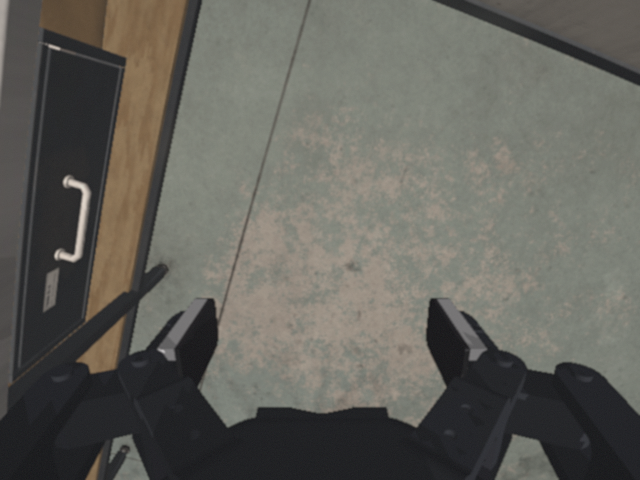

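```bash
cat > h.py <<'E'
import numpy as np, cv2
from rig import telemetry, optics
def cam(n):
    o=telemetry.get_obs(); c=optics.camera(n)
    if n=="wrist":
        T=np.eye(4);T[:3,:3]=o["ee_rot"];T[:3,3]=o["tcp_pos"];M=T@np.array(c["T_tool_cam"])
        c["origin"]=M[:3,3];c["rotation"]=M[:3,:3]
    c["o"]=o
    return c
def ray(c,u,v):
    K=np.array(c["camera_matrix"]);d=np.array([(u-K[0,2])/K[0,0],(v-K[1,2])/K[1,1]]);s=d.copy()
    for _ in range(20): s=d/(1+c["k1"]*(s@s))
    r=np.array(c["rotation"])@np.array([s[0],s[1],1]);return np.array(c["origin"]),r/np.linalg.norm(r)
def onz(c,u,v,z):
    p,r=ray(c,u,v);return p+r*(z-p[2])/r[2]
def proj(c,P):
    q=np.array(c["rotation"]).T@(np.array(P)-c["origin"]);s=q[:2]/q[2];s=s*(1+c["k1"]*(s@s));K=np.array(c["camera_matrix"])
    return np.array([K[0,0]*s[0]+K[0,2],K[1,1]*s[1]+K[1,2]])
def save(c,name,crop=None,scale=1):
    f=c["frame"][:,:,::-1]
    if crop: x0,y0,x1,y1=crop; f=f[y0:y1,x0:x1]
    cv2.imwrite("pics/"+name,cv2.resize(f,None,fx=scale,fy=scale,interpolation=cv2.INTER_CUBIC))
E
python3 - <<'E'
from h import *
c=cam("top")
save(c,"t1.png",(100,110,260,330),2.7); save(c,"t2.png",(330,150,490,310),3.7)
for n,u,v,z in [("lh centre",213,218,.045),("uh plate",433,265,.018),("scraper",193,305,.066),("reddotL",249,200,.045),("reddotU",468,243,.018)]: print(n,onz(c,u,v,z))
E
```

```text
lh centre [0.50328652 0.24951397 0.045     ]
uh plate [ 0.41048566 -0.17536153  0.018     ]
scraper [0.33777038 0.27897053 0.066     ]
reddotL [0.53770905 0.17998685 0.045     ]
reddotU [ 0.45275387 -0.24412789  0.018     ]
```

View pics/t1.png

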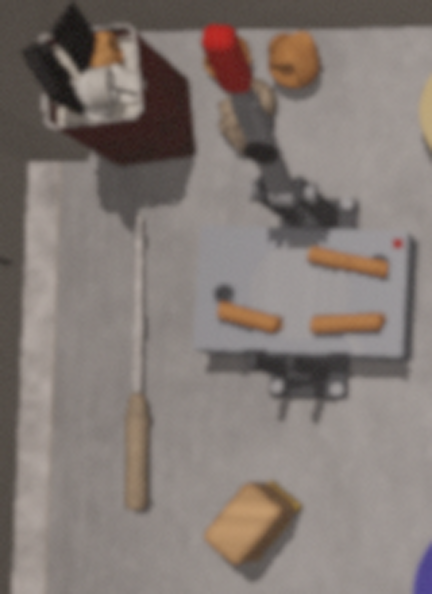

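View pics/t2.png

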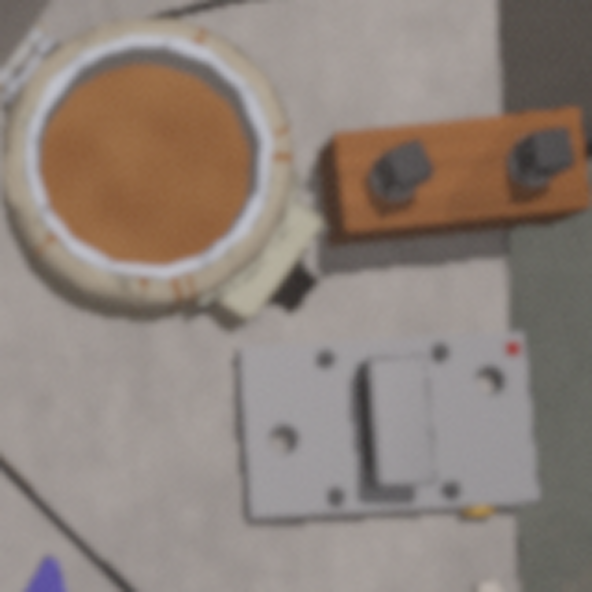

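```bash
python3 - <<'E'
from h import *
c=cam("top")
P=[onz(c,100+u/2.7,110+v/2.7,.066)[:2] for u,v in [(205,535),(240,485),(290,512),(245,565)]]
for i in range(4): d=P[(i+1)%4]-P[i];print("scr",P[i],np.linalg.norm(d),np.degrees(np.arctan2(d[1],d[0])))
P=[onz(c,100+u/2.7,110+v/2.7,.045)[:2] for u,v in [(198,230),(410,237),(408,357),(200,350)]]
for i in range(4): d=P[(i+1)%4]-P[i];print("low",P[i],np.linalg.norm(d),np.degrees(np.arctan2(d[1],d[0])))
print(np.mean(P,0))
E
python3 -m jog '[[[4,1,1,0,1],[4,1,1,0,1],[3.5,2,1,0,1],[2.5,3,1,0,1],[2,3.6,0,0,1],[1,4,0,0,1],[1,4,0,0,1],[1,4,0,0,1]]]'
python3 -m jog '[[[0,4.1,0,0,1],[0,4.1,0,0,1],[0,4.1,0,0,1],[0,4.1,0,0,1],[0,4.1,0,0,1],[0,4.1,0,0,1],[0,4.1,0,0,1],[0,4.1,0,0,1]]]'
```

```text
scr [0.33218839 0.31072068] 0.041298608064411095 -34.618214433349735
scr [0.36617532 0.28725871] 0.03967636715332062 -118.11458621050544
scr [0.34747837 0.25226388] 0.04695474296300157 139.71020293161436
scr [0.31166206 0.28262735] 0.03479317046407741 53.84635131231715
low [0.54882514 0.32769352] 0.15336743602639402 -92.54993262123133
low [0.54200181 0.17447795] 0.08636112321416732 179.47731579064853
low [0.45564428 0.17526577] 0.14910282126561253 87.55125520033029
low [0.4620148  0.32423244] 0.08687930512912163 2.2831453016270054
[0.50212151 0.25041742]
time: 0.92
tcp_pos: [0.3866, -0.3653, 0.2708]
ee_rot: [[0.949, 0.316, 0.0], [0.316, -0.949, 0.0], [0.0, -0.0, -1.0]]
wrist_force: [0.1, 0.2, -0.4]
finger_gap: 0.085
time: 1.58
tcp_pos: [0.3857, -0.0375, 0.2711]
ee_rot: [[0.949, 0.316, 0.001], [0.316, -0.949, -0.0], [0.001, 0.001, -1.0]]
wrist_force: [0.8, 0.3, 0.2]
finger_gap: 0.0852
```

```bash
python3 -m jog '[[[0.5,4,0,0,1],[0.5,4,0,0,1],[0.5,4,0,0,1],[0.5,4,0,0,1],[0.5,4,0,0,1],[0.5,4,0,0,1],[0,3,0,0,1],[0,0,0,0,1]]]'
python3 - <<'E'
from h import *
c=cam("wrist"); print(c["o"]["tcp_pos"]); save(c,"w1.png")
E
```

```text
time: 2.25
tcp_pos: [0.4158, 0.2355, 0.271]
ee_rot: [[0.947, 0.322, -0.0], [0.322, -0.947, 0.003], [0.001, -0.003, -1.0]]
wrist_force: [-1.1, 0.1, -0.7]
finger_gap: 0.0854
[0.41576702 0.23545219 0.27098638]
```

View pics/w1.png

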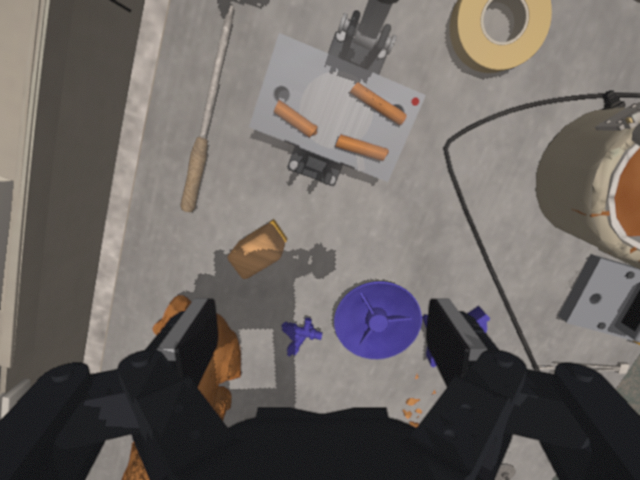

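Run:
```python
from h import *
c=cam("wrist"); save(c,"w2.png",(210,200,310,290),7); save(c,"w3.png",(240,20,440,200),4)
```

```text
(no output)
```

View pics/w2.png

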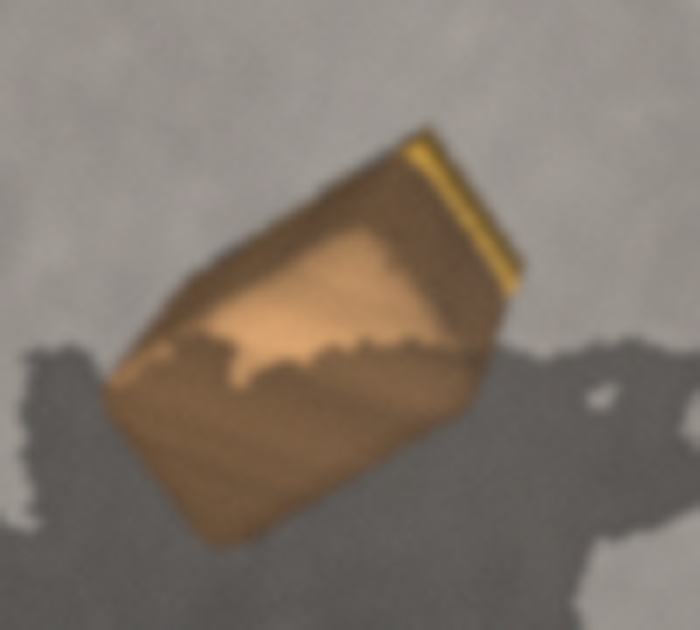

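View pics/w3.png

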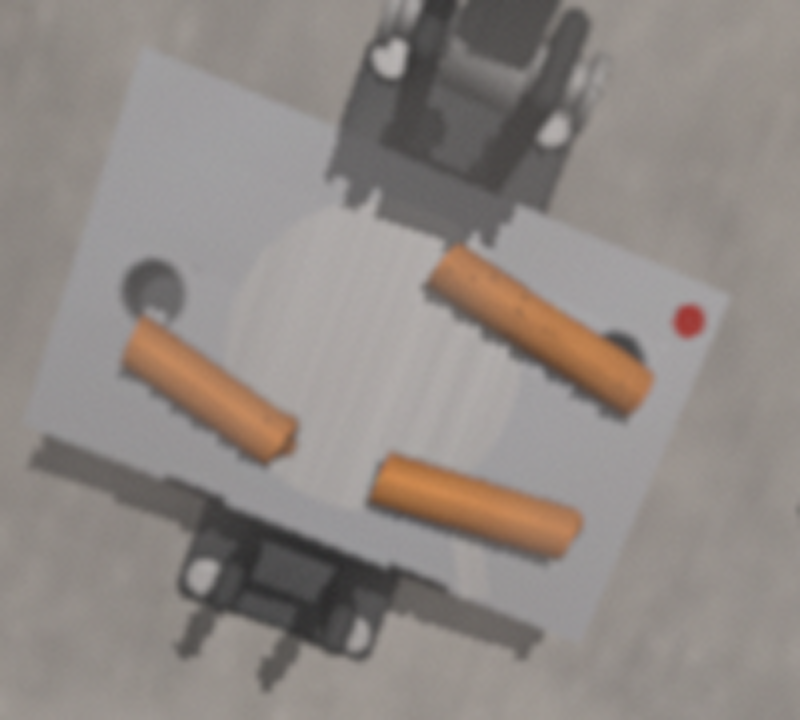

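Run:
```python
from h import *
c=cam("wrist")
def rep(n,Q,o,s,z):
    P=[onz(c,o[0]+u/s,o[1]+v/s,z)[:2] for u,v in Q]
    for i in range(len(P)): d=P[(i+1)%len(P)]-P[i];print(n,P[i].round(4),np.linalg.norm(d).round(4),np.degrees(np.arctan2(d[1],d[0])).round(1))
    print("mean",np.mean(P,0)); return P
rep("scr",[(107,388),(222,548),(470,408),(363,235)],(210,200),7,.066)
rep("scrbase",[(430,128),(520,268)],(210,200),7,.0)
rep("low",[(147,52),(730,295),(580,640),(27,428)],(240,20),4,.045)
P=rep("dot,b",[(689,320),(154,290)],(240,20),4,.045)
a=np.degrees(np.arctan2(*(P[1]-P[0])[::-1])); a0=np.degrees(np.arctan2(123,-41)); y=np.radians(a-a0);print("yaw",a-a0)
R=np.array([[np.cos(y),-np.sin(y)],[np.sin(y),np.cos(y)]]);print("centre",np.mean(P,0)-R@np.array([.0155,-.0065]))
for q in [(430,260),(640,390),(150,340),(270,450),(385,480),(570,530)]: 
    p=onz(c,240+q[0]/4,20+q[1]/4,.057)[:2]; print(q,p.round(3),(R.T@(p-(np.mean(P,0)-R@np.array([.0155,-.0065])))*1000).round(0))
```

```text
scr [0.336  0.3096] 0.0297 -130.4
scr [0.3167 0.287 ] 0.0441 -40.9
scr [0.35   0.2581] 0.0302 47.2
scr [0.3705 0.2803] 0.0453 139.7
mean [0.34329423 0.28372613]
scrbase [0.3703 0.2793] 0.0287 -131.1
scrbase [0.3514 0.2576] 0.0287 48.9
mean [0.36083814 0.26844563]
low [0.5533 0.3219] 0.148 -92.2
low [0.5477 0.1739] 0.089 177.4
low [0.4587 0.1779] 0.148 88.0
low [0.4639 0.3258] 0.0894 -2.6
mean [0.50591676 0.24988655]
dot,b [0.5392 0.1811] 0.129 105.7
dot,b [0.5043 0.3054] 0.129 -74.3
mean [0.52177291 0.24324926]
yaw -2.752505398449074
centre [0.50660293 0.2504861 ]
(430, 260) [0.53  0.245] [24. -4.]
(640, 390) [0.519 0.189] [ 16. -61.]
(150, 340) [0.493 0.301] [-16.  50.]
(270, 450) [0.478 0.267] [-29.  15.]
(385, 480) [0.48  0.239] [-26. -13.]
(570, 530) [0.484 0.193] [-20. -59.]
```

```bash
python3 -m jog '[[[-0.5,0.3,-0.5,7.1,1],[-0.5,0.3,-0.5,7.1,1],[-0.5,0.3,-0.5,7.1,1],[-0.5,0.3,-0.5,7.1,1],[-0.5,0.3,-0.5,7.1,1],[-0.5,0.3,-0.5,7.1,1],[-0.5,0.3,-0.5,7.1,1],[-0.5,0.3,-0.5,7.1,1]]]'
python3 -m jog '[[[-0.5,0.3,-0.5,7.1,1],[-0.5,0.3,-0.5,7.1,1],[-0.5,0.3,-0.5,7.1,1],[-0.5,0.3,-0.5,7.1,1],[-0.5,0.3,-0.5,7.1,1],[-0.5,0.3,-0.5,7.1,1],[-0.5,0.3,-0.5,7.1,1],[0,0,0,7.1,1]]]'
python3 -m jog '[[[0,0,0,7.1,1],[0,0,0,0,0.75]]]'
python3 - <<'E'
from h import *
c=cam("wrist");o=c["o"]; R=o["ee_rot"];print(o["tcp_pos"],np.degrees(np.arctan2(R[1,0],R[0,0]))); save(c,"w4.png")
print(proj(c,[.342,.2846,.066]),proj(c,[o["tcp_pos"][0],o["tcp_pos"][1],.066]))
E
```

```text
time: 3.07
tcp_pos: [0.3763, 0.253, 0.2307]
ee_rot: [[0.252, 0.968, 0.0], [0.968, -0.252, -0.0], [-0.0, 0.0, -1.0]]
wrist_force: [0.3, 0.5, -0.2]
finger_gap: 0.0857
time: 3.73
tcp_pos: [0.3402, 0.2739, 0.1947]
ee_rot: [[-0.673, 0.74, -0.002], [0.74, 0.673, -0.001], [0.0, -0.003, -1.0]]
wrist_force: [0.1, -0.1, -1.2]
finger_gap: 0.0854
time: 3.9
tcp_pos: [0.3415, 0.2741, 0.1959]
ee_rot: [[-0.756, 0.655, 0.0], [0.655, 0.756, -0.001], [-0.0, -0.0, -1.0]]
wrist_force: [-0.6, -0.0, 0.8]
finger_gap: 0.0753
[0.3415429  0.27411142 0.19586648] 139.11036233507303
[331.10659599 218.56695671] [320.56431053 226.63019365]
```

View pics/w4.png

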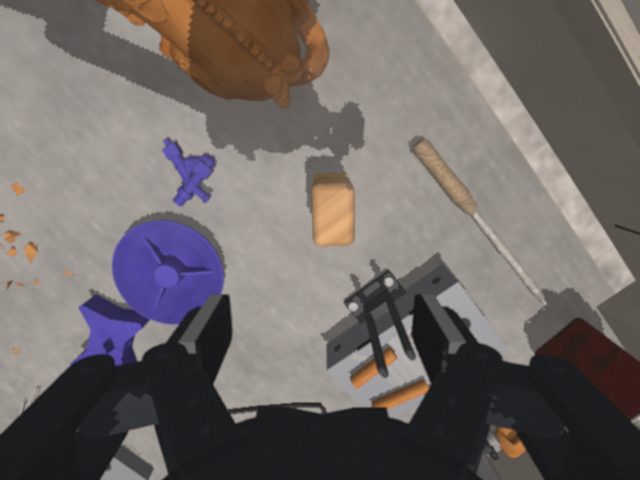

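Run:
```python
from h import *
c=cam("wrist"); print(onz(c,334,213,.066), c["o"]["tcp_pos"])
```

```text
[0.34028519 0.28943514 0.066     ] [0.34163774 0.27433519 0.19597065]
```

```bash
python3 -m jog '[[[0,0.7,-3,0,0.75],[0,0.65,-3,0,0.75],[0,0,-3,0,0.75],[0,0,-3,0,0.75],[0,0,-2,0,0.75],[0,0,-1.6,0,0.75],[0,0,-1.2,0,0.75],[0,0,0,0,0.75]]]'
python3 -m jog '[[[0,0,0,0,0],[0,0,0,0,0],[0,0,0,0,0],[0,0,0,0,0],[0,0,0,0,0],[0,0,0,0,0]]]' 50
```

```text
time: 4.67
tcp_pos: [0.3393, 0.2872, 0.0254]
ee_rot: [[-0.754, 0.657, -0.005], [0.657, 0.754, -0.003], [0.002, -0.006, -1.0]]
wrist_force: [-0.5, 0.2, -0.0]
finger_gap: 0.0643
time: 5.17
tcp_pos: [0.3424, 0.2897, 0.0292]
ee_rot: [[-0.756, 0.654, 0.002], [0.654, 0.756, 0.001], [-0.001, 0.002, -1.0]]
wrist_force: [0.9, -1.5, 5.7]
finger_gap: 0.0337
```

```bash
python3 -m jog '[[[0,0,3,0,0],[0,0.5,3,0,0],[0,1.5,3,0,0],[1,2,1,6,0],[2.3,1,0,6.5,0],[2.5,0.6,0,6.5,0],[2.5,0,0,6.5,0],[2.5,0,0,6.5,0]]]'
python3 -m jog '[[[2,0,0,6,0],[2,0,0,0,0],[0,0,0,0,0],[0,0,0,0,0]]]'
python3 - <<'E'
from h import *
c=cam("wrist");o=c["o"]; R=o["ee_rot"];print(o["tcp_pos"],np.degrees(np.arctan2(R[1,0],R[0,0])),o["finger_gap"]); save(c,"w5.png");save(cam("top"),"t5.png",(90,90,340,340),2.4)
E
```

```text
time: 5.83
tcp_pos: [0.4497, 0.3457, 0.1277]
ee_rot: [[-0.989, 0.147, -0.001], [0.147, 0.989, -0.0], [0.0, -0.0, -1.0]]
wrist_force: [0.2, -0.1, -1.4]
finger_gap: 0.0338
time: 6.17
tcp_pos: [0.4895, 0.3449, 0.1274]
ee_rot: [[-0.999, 0.051, -0.001], [0.051, 0.999, -0.0], [0.001, -0.0, -1.0]]
wrist_force: [-0.4, -0.6, -2.1]
finger_gap: 0.0337
[0.48948238 0.34493826 0.12741023] 177.0535613322102 0.03374500175923353
```

View pics/w5.png

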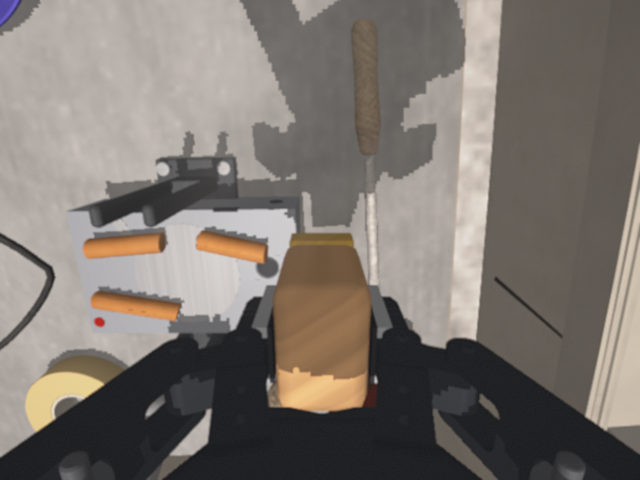

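View pics/t5.png

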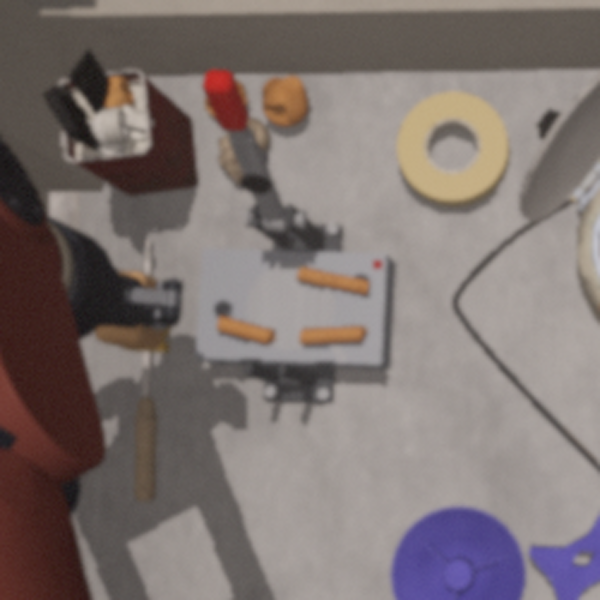

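```bash
python3 -m jog '[[[0,0.8,-2,0,0],[0,0,-2,0,0],[0,0,-1.1,0,0],[0,0,0,0,0],[0,-1,0,0,0],[0,-1,0,0,0],[-0.1,-1,0,0,0],[0,-1,0,0,0]]]'
python3 -m jog '[[[0,-1,0,0,0],[-0.1,-1,0,0,0],[0,-1,0,0,0],[-0.1,-1,0,0,0],[0,-1,0,0,0],[-0.1,-1,0,0,0],[0,-1,0,0,0],[-0.1,-1,0,0,0]]]'
python3 - <<'E'
from h import *
c=cam("wrist");save(c,"w6.png")
E
```

```text
time: 6.93
tcp_pos: [0.4889, 0.3122, 0.0783]
ee_rot: [[-0.999, 0.05, 0.002], [0.05, 0.999, 0.001], [-0.002, 0.001, -1.0]]
wrist_force: [-0.2, 0.2, -1.5]
finger_gap: 0.0332
time: 7.6
tcp_pos: [0.4843, 0.2322, 0.0769]
ee_rot: [[-0.999, 0.05, 0.0], [0.05, 0.999, -0.0], [-0.0, -0.0, -1.0]]
wrist_force: [-0.3, 0.3, -1.3]
finger_gap: 0.0339
```

View pics/w6.png

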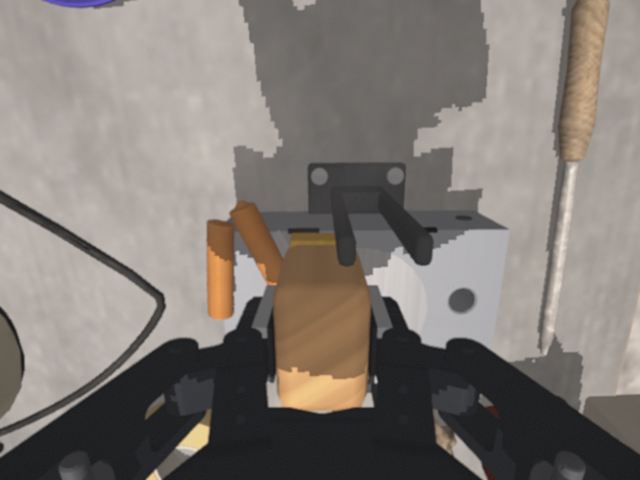

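```bash
python3 -m jog '[[[0,-1,0,0,0],[-0.1,-1,0,0,0],[0,-1,0,0,0],[-0.1,-1,0,0,0],[0,-1,0,0,0],[0,-1,0,0,0],[0,-1,0,0,0],[0,-0.8,0,0,0]]]'
python3 - <<'E'
from h import *
c=cam("wrist");save(c,"w7.png")
E
```

```text
time: 8.32
tcp_pos: [0.4823, 0.154, 0.0769]
ee_rot: [[-0.999, 0.05, -0.0], [0.05, 0.999, -0.0], [-0.0, -0.0, -1.0]]
wrist_force: [0.8, -0.1, -0.9]
finger_gap: 0.0335
```

View pics/w7.png

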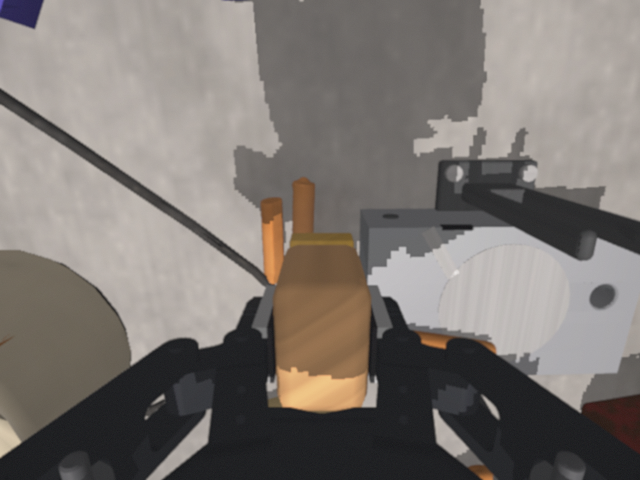

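```bash
python3 -m jog '[[[0,0,3,0,0],[0.5,2,2.5,0,0],[0.7,3,0,0,0],[0.7,3,0,0,0],[0.7,3,0,0,0],[0.9,3,0,0,0],[1.1,0,0,0,0],[0,0,-2.5,0,0]]]'
python3 -m jog '[[[0,0,-2.5,0,0],[0,0,-0.5,0,0],[0,0,0,0,0],[0,0,0,0,0]]]'
python3 - <<'E'
from h import *
c=cam("wrist");save(c,"w8.png");print(c["o"]["tcp_pos"])
E
```

```text
time: 9.03
tcp_pos: [0.535, 0.2989, 0.113]
ee_rot: [[-0.999, 0.047, 0.014], [0.047, 0.999, 0.005], [-0.014, 0.006, -1.0]]
wrist_force: [1.1, 0.0, 0.3]
finger_gap: 0.0337
time: 9.37
tcp_pos: [0.5282, 0.2947, 0.0768]
ee_rot: [[-0.999, 0.05, -0.001], [0.05, 0.999, -0.0], [0.001, -0.0, -1.0]]
wrist_force: [0.1, -0.2, -1.2]
finger_gap: 0.0337
[0.52819377 0.29473355 0.0767966 ]
```

View pics/w8.png

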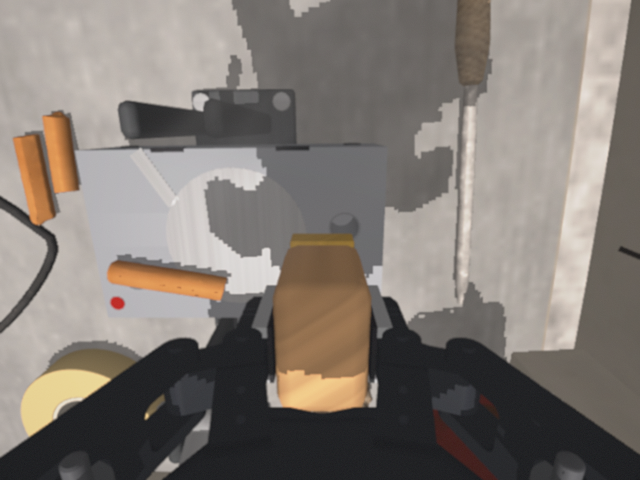

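```bash
python3 -m jog '[[[0,-1,0,0,0],[-0.1,-1,0,0,0],[0,-1,0,0,0],[-0.1,-1,0,0,0],[0,-1,0,0,0],[-0.1,-1,0,0,0],[0,-1,0,0,0],[-0.1,-1,0,0,0]]]'
python3 -m jog '[[[0,-1,0,0,0],[-0.1,-1,0,0,0],[0,-1,0,0,0],[-0.1,-1,0,0,0],[0,-1,0,0,0],[-0.1,-1,0,0,0],[0,-0.5,0,0,0],[0,0,0,0,0]]]'
python3 - <<'E'
from h import *
c=cam("wrist");save(c,"w9.png");print(c["o"]["tcp_pos"])
E
```

```text
time: 10.08
tcp_pos: [0.5244, 0.2139, 0.077]
ee_rot: [[-0.999, 0.05, 0.0], [0.05, 0.999, -0.0], [-0.0, -0.0, -1.0]]
wrist_force: [1.1, 0.5, -1.4]
finger_gap: 0.0335
time: 10.75
tcp_pos: [0.5212, 0.149, 0.0769]
ee_rot: [[-0.999, 0.051, -0.0], [0.051, 0.999, -0.0], [0.0, -0.0, -1.0]]
wrist_force: [0.6, -0.3, -0.2]
finger_gap: 0.0339
[0.52118717 0.14901655 0.07687889]
```

View pics/w9.png

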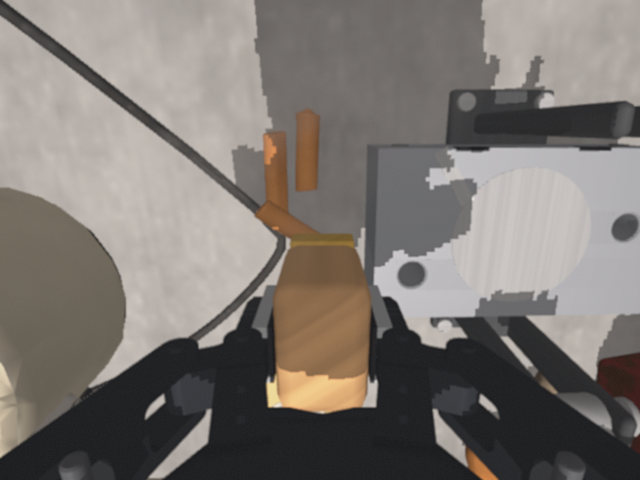

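```bash
python3 -m jog '[[[0,0,4,0,0],[0,0,4,0,0],[-3,2,0,0,0],[-3,2,0,0,0],[-3,2.3,0,0,0],[-3,2.3,0,0,0],[-3,2.4,0,0,0],[-3,2.5,0,0,0]]]'
python3 -m jog '[[[0,0.5,-3,0,0],[0,0,-3,0,0],[0,0,-3,0,0],[0,0,-2.5,0,0],[0,0,0,0,0],[0,0,0,0,0]]]'
```

```text
time: 11.47
tcp_pos: [0.3397, 0.2863, 0.1572]
ee_rot: [[-0.999, 0.05, 0.001], [0.05, 0.999, 0.001], [-0.001, 0.001, -1.0]]
wrist_force: [0.1, 0.2, -1.5]
finger_gap: 0.0332
time: 11.97
tcp_pos: [0.3397, 0.2897, 0.0408]
ee_rot: [[-0.999, 0.049, -0.004], [0.049, 0.999, -0.002], [0.004, -0.002, -1.0]]
wrist_force: [-0.6, 0.0, -1.0]
finger_gap: 0.0338
```

```bash
python3 -m jog '[[[0,0,-0.6,0,0],[0,0,-0.4,0,0],[0,0,-0.1,0,0],[0,0,0,0,0],[0,0,0,0,0.3],[0,0,0,0,0.6],[0,0,0,0,0.75],[0,0,0,0,0.75]]]'
python3 -m jog '[[[0,0,3,0,0.75],[0,0,4,0,1],[1,-1,4,0,1],[2,-2,3,0,1],[2,-2,1,0,1],[0,0,0,0,1],[0,0,0,0,1],[0,0,0,0,1]]]'
python3 - <<'E'
from h import *
c=cam("wrist");save(c,"w10.png");print(c["o"]["tcp_pos"])
c=cam("top");save(c,"t10.png",(90,90,490,370),2)
E
```

```text
time: 12.63
tcp_pos: [0.3417, 0.2905, 0.0314]
ee_rot: [[-0.999, 0.05, 0.001], [0.05, 0.999, 0.001], [-0.001, 0.001, -1.0]]
wrist_force: [0.8, -0.1, 0.6]
finger_gap: 0.0642
time: 13.3
tcp_pos: [0.3903, 0.2402, 0.1796]
ee_rot: [[-0.999, 0.051, -0.002], [0.051, 0.999, -0.0], [0.002, -0.0, -1.0]]
wrist_force: [-1.2, 1.0, -0.4]
finger_gap: 0.0855
[0.39030314 0.24020582 0.17956014]
```

View pics/w10.png

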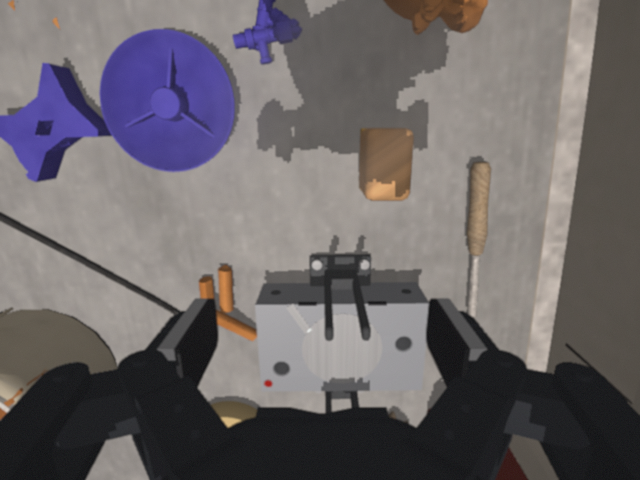

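View pics/t10.png

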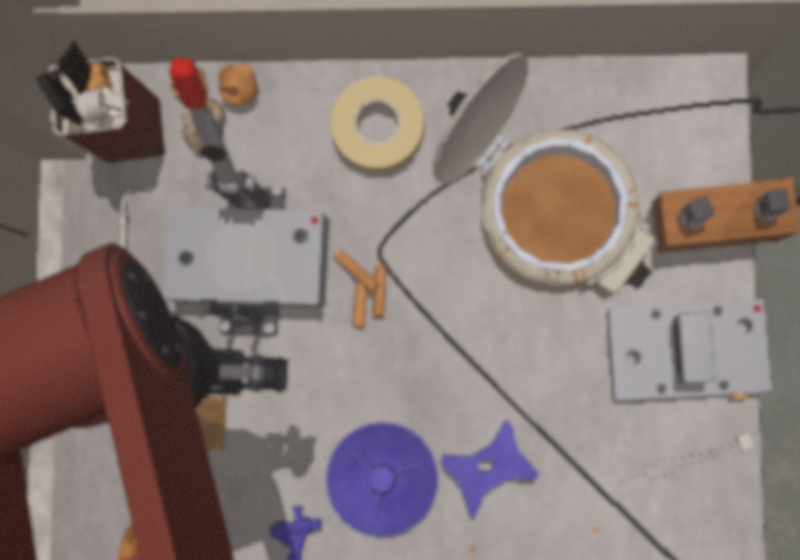

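```bash
python3 - <<'E'
from h import *
c=cam("wrist");f=c["frame"].astype(int)
# dark hole blobs on face and red dot
def blob(m,u,v,r=14):
    ys,xs=np.nonzero(m[v-r:v+r,u-r:u+r]);return xs.mean()+u-r,ys.mean()+v-r,len(xs)
g=f.sum(2)/3
red=(f[...,0]>120)&(f[...,1]<70)
print(blob(red,268,383,10))
for u,v in[(282,368),(403,343)]: print(blob(g<100,u,v,11), blob(g<75,u,v,11))
P=[];
for (u,v) in [blob(red,268,383,10)[:2],blob(g<100,282,368,11)[:2],blob(g<100,403,343,11)[:2]]:
    P.append(onz(c,u,v,.045)[:2]);print(P[-1])
L=np.array([[36,-68],[20,-55],[-5,55]])/1e3;P=np.array(P)
def fit(L,P):
    l=L-L.mean(0);p=P-P.mean(0);a=np.arctan2((l[:,0]*p[:,1]-l[:,1]*p[:,0]).sum(),(l*p).sum());R=np.array([[np.cos(a),-np.sin(a)],[np.sin(a),np.cos(a)]]);t=P.mean(0)-R@L.mean(0);return t,np.degrees(a),P-(L@R.T+t)
print(fit(L,P)); save(c,"w11.png",(240,270,440,400),4)
E
python3 -m jog '[[[0,-2,2,0,1],[0,-4,2,0,1],[0,-4,2,0,1],[0,-4,0,0,1],[0.2,-4,0,0,1],[0.2,-4,0,0,1],[0.2,-4,0,0,1],[0.2,-4,0,0,1]]]'
python3 -m jog '[[[0.2,-4,0,0,1],[0.2,-4,0,0,1],[0.2,-3,0,0,1],[0.2,-1,0,0,1],[0,0,0,0,1],[0,0,0,0,1]]]'
python3 - <<'E'
from h import *
c=cam("wrist");save(c,"w12.png");print(c["o"]["tcp_pos"])
E
```

```text
(np.float64(267.4074074074074), np.float64(384.9259259259259), 27)
(np.float64(280.78), np.float64(369.58), 150) (np.float64(280.7809523809524), np.float64(369.45714285714286), 105)
(np.float64(403.0375), np.float64(345.025), 160) (np.float64(403.1512605042017), np.float64(344.89915966386553), 119)
[0.53914022 0.1836245 ]
[0.52295313 0.19738088]
[0.50260278 0.30776426]
(array([0.50543197, 0.25288132]), np.float64(-2.1605069675322404), array([[ 2.97371768e-04,  5.20076047e-05],
       [-3.91180821e-04,  2.14442450e-04],
       [ 9.38090525e-05, -2.66450054e-04]]))
time: 14.12
tcp_pos: [0.3982, -0.055, 0.2367]
ee_rot: [[-0.999, 0.048, -0.001], [0.048, 0.999, 0.001], [0.001, 0.001, -1.0]]
wrist_force: [0.8, 1.1, 0.4]
finger_gap: 0.0851
time: 14.62
tcp_pos: [0.4067, -0.173, 0.2365]
ee_rot: [[-0.999, 0.05, -0.002], [0.05, 0.999, 0.002], [0.002, 0.002, -1.0]]
wrist_force: [0.7, -0.2, -0.1]
finger_gap: 0.0855
[ 0.40672777 -0.17299144  0.23653613]
```

View pics/w11.png

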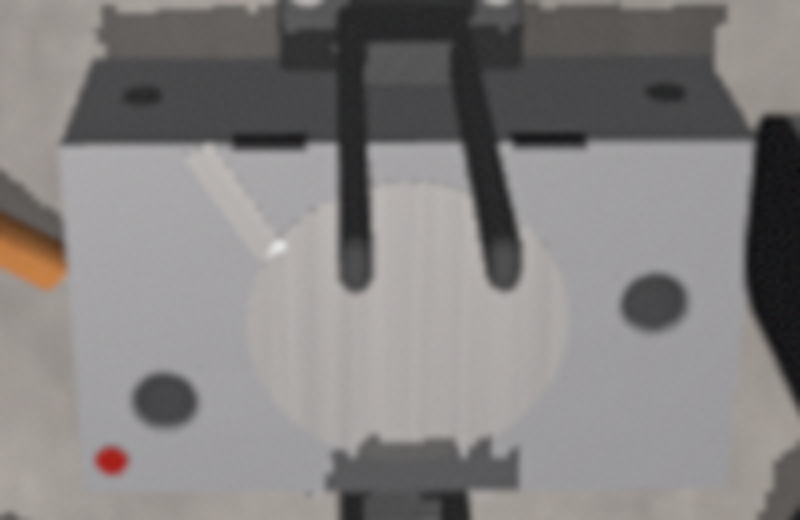

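View pics/w12.png

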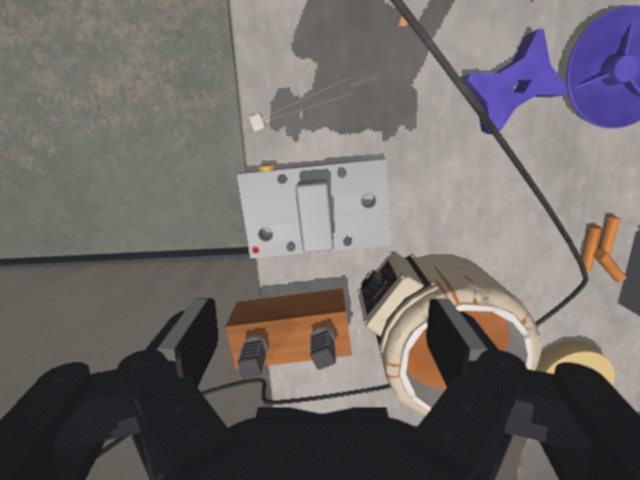

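```bash
cat >> h.py <<'E'
def blob(m,u,v,r=11):
    u,v=int(round(u)),int(round(v))
    ys,xs=np.nonzero(m[v-r:v+r+1,u-r:u+r+1]);return xs.mean()+u-r,ys.mean()+v-r,len(xs)
def fit(L,P):
    l=L-L.mean(0);p=P-P.mean(0);a=np.arctan2((l[:,0]*p[:,1]-l[:,1]*p[:,0]).sum(),(l*p).sum());R=np.array([[np.cos(a),-np.sin(a)],[np.sin(a),np.cos(a)]]);t=P.mean(0)-R@L.mean(0);return t,np.degrees(a),P-(L@R.T+t)
E
python3 - <<'E'
from h import *
c=cam("wrist");f=c["frame"].astype(int);g=f.sum(2)/3
red=(f[...,0]>120)&(f[...,1]<70)
B=[blob(red,255,250,6),blob(g<110,265,234,9),blob(g<110,369,200,9)];print(B)
P=np.array([onz(c,b[0],b[1],.018)[:2] for b in B]);print(fit(np.array([[36,-68],[20,-55],[-5,55]])/1e3,P))
save(c,"w13.png",(220,140,420,290),4)
E
```

```text
[(np.float64(254.5), np.float64(249.5), 16), (np.float64(264.14285714285717), np.float64(234.92307692307693), 91), (np.float64(367.64473684210526), np.float64(202.5921052631579), 76)]
(array([ 0.41482921, -0.17865352]), np.float64(2.017870099247031), array([[-0.00047918,  0.00047874],
       [ 0.00037858, -0.00016507],
       [ 0.0001006 , -0.00031367]]))
```

View pics/w13.png

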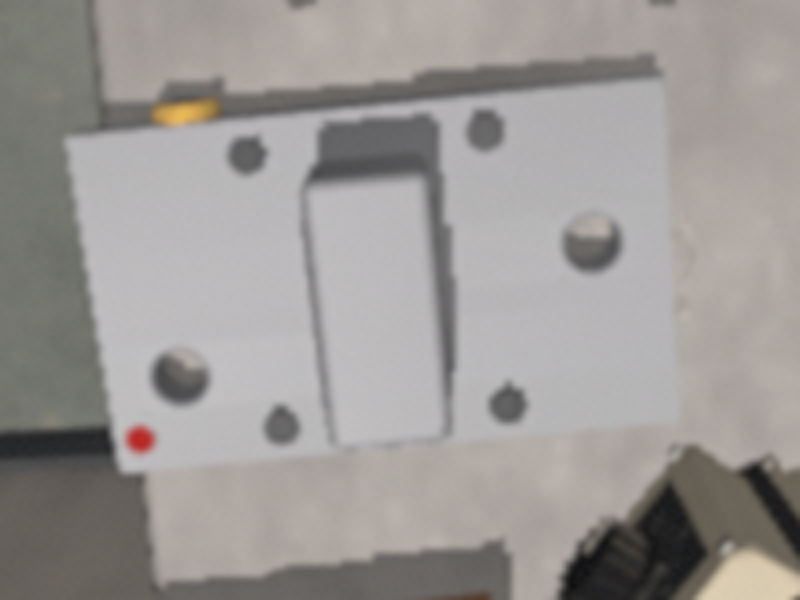

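Run:
```python
from h import *
c=cam("wrist")
Q=[(140,439),(181,376),(592,241)]
P=np.array([onz(c,220+u/4,140+v/4,.018)[:2] for u,v in Q]);print(fit(np.array([[36,-68],[20,-55],[-5,55]])/1e3,P))
P=np.array([onz(c,220+u/4,140+v/4,.018)[:2] for u,v in [(67,135),(661,77),(680,418),(121,470)]]);print(fit(np.array([[-45,-75],[-45,75],[45,75],[45,-75]])/1e3,P))
P=np.array([onz(c,220+u/4,140+v/4,.054)[:2] for u,v in [(305,182),(428,172),(450,437),(332,447)]]);print(fit(np.array([[-33,-15],[-33,15],[33,15],[33,-15]])/1e3,P))
```

```text
(array([ 0.41366129, -0.17820185]), np.float64(3.078671517558407), array([[ 8.16419170e-05, -1.31454303e-04],
       [-1.12921754e-04,  2.80334151e-04],
       [ 3.12798370e-05, -1.48879848e-04]]))
(array([ 0.41352495, -0.17795887]), np.float64(2.8596390695443743), array([[ 0.00017142,  0.00061972],
       [ 0.00055523, -0.00085095],
       [-0.00034705, -0.00010315],
       [-0.0003796 ,  0.00033439]]))
(array([ 0.41321615, -0.17787724]), np.float64(2.08608900553869), array([[ 0.00106933,  0.00104907],
       [ 0.00123953, -0.00095661],
       [-0.00119137, -0.00086997],
       [-0.00111749,  0.00077752]]))
```

```bash
python3 -m jog '[[[0.4,-0.3,-3,6,1],[0.3,-0.2,-3,0,1],[0,0,-3,0,1],[0,0,-3,0,1],[0,0,-3,0,1],[0,0,-2.5,0,1],[0,0,-2,0,1],[0,0,0,0,1]]]'
python3 -m jog '[[[0,0,0,0,1],[0,0,0,0,1]]]'
```

```text
time: 15.43
tcp_pos: [0.4105, -0.1753, 0.0385]
ee_rot: [[-0.998, -0.057, -0.008], [-0.057, 0.998, 0.005], [0.008, 0.006, -1.0]]
wrist_force: [-1.2, 1.1, -0.1]
finger_gap: 0.0854
time: 15.6
tcp_pos: [0.4152, -0.1789, 0.0437]
ee_rot: [[-0.998, -0.056, 0.002], [-0.056, 0.998, -0.001], [-0.002, -0.001, -1.0]]
wrist_force: [0.5, -0.1, -0.1]
finger_gap: 0.0858
```

```bash
python3 -m jog '[[[-0.1,0.1,-1,0,1],[0,0,-0.9,0,1],[0,0,0,0,1],[0,0,0,0,0.2],[0,0,0,0,0],[0,0,0,0,0],[0,0,0,0,0],[0,0,0,0,0]]]' 90
python3 -m jog '[[[0,0,0,0,0],[0,0,0,0,0],[0,0,0,0,0],[0,0,0,0,0]]]'
```

```text
time: 16.27
tcp_pos: [0.4137, -0.1789, 0.0243]
ee_rot: [[-0.998, -0.055, 0.001], [-0.055, 0.998, -0.001], [-0.001, -0.001, -1.0]]
wrist_force: [1.2, 0.1, -5.0]
finger_gap: 0.0287
time: 16.6
tcp_pos: [0.4137, -0.1788, 0.0242]
ee_rot: [[-0.998, -0.055, 0.001], [-0.055, 0.998, -0.001], [-0.001, -0.001, -1.0]]
wrist_force: [-1.6, -1.0, 5.5]
finger_gap: 0.029
```

```bash
python3 -m jog '[[[0,0,0.7,0,0],[0,0,1.5,0,0],[0,0,3,0,0],[-1,0,3,0,0],[-1,0,3,0,0],[-1.5,1,3,0,0],[0,2,3,0,0],[0,3,0.5,0,0]]]'
python3 -m jog '[[[0,3,0,0,0],[0,3,0,0,0],[0,3,0,0,0],[0,3,0,0,0],[0,3,0,0,0],[0,3,0,0,0],[0,3,0,0,0],[0,3,0,0,0]]]'
python3 -m jog '[[[0,3,0,-1,0],[0,3,0,-2,0],[0,3,0,-2.1,0],[1.7,3,0,0,0],[2.5,1,0,0,0],[2.5,0.1,0,0,0],[2.5,0,0,0,0],[2.5,0,0,0,0]]]'
python3 -m jog '[[[1,0,0,0,0],[0,0,0,0,0],[0,0,0,0,0],[0,0,0,0,0]]]'
python3 - <<'E'
from h import *
c=cam("wrist");save(c,"w14.png");print(c["o"]["tcp_pos"])
save(cam("scene"),"s14.png");save(cam("top"),"t14.png",(90,90,490,370),2)
E
```

```text
time: 17.27
tcp_pos: [0.3797, -0.1199, 0.205]
ee_rot: [[-0.999, -0.051, 0.007], [-0.051, 0.999, -0.005], [-0.007, -0.005, -1.0]]
wrist_force: [2.9, -1.3, -4.7]
finger_gap: 0.029
time: 17.93
tcp_pos: [0.3756, 0.1233, 0.1986]
ee_rot: [[-0.998, -0.055, -0.004], [-0.055, 0.998, -0.0], [0.004, 0.0, -1.0]]
wrist_force: [0.4, 0.4, -5.3]
finger_gap: 0.0282
time: 18.6
tcp_pos: [0.4937, 0.253, 0.1979]
ee_rot: [[-0.999, 0.033, -0.005], [0.033, 0.999, -0.002], [0.005, -0.002, -1.0]]
wrist_force: [-0.3, 0.6, -4.4]
finger_gap: 0.0289
time: 18.93
tcp_pos: [0.5029, 0.2525, 0.1989]
ee_rot: [[-0.999, 0.034, -0.004], [0.034, 0.999, -0.001], [0.004, -0.001, -1.0]]
wrist_force: [-0.3, -0.3, -5.4]
finger_gap: 0.0288
[0.50285027 0.25248248 0.19891076]
```

View pics/w14.png

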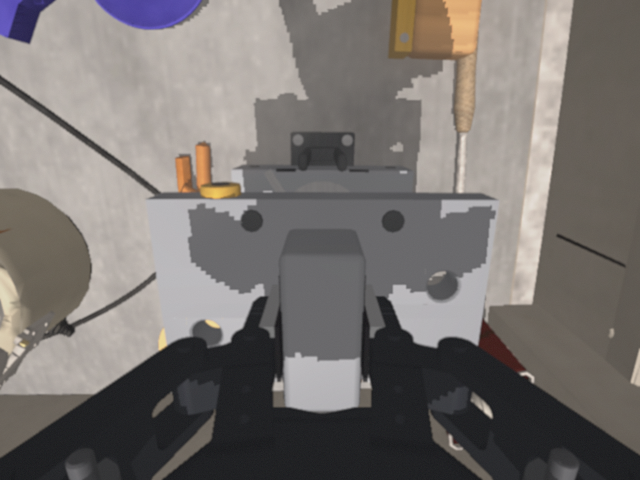

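View pics/t14.png

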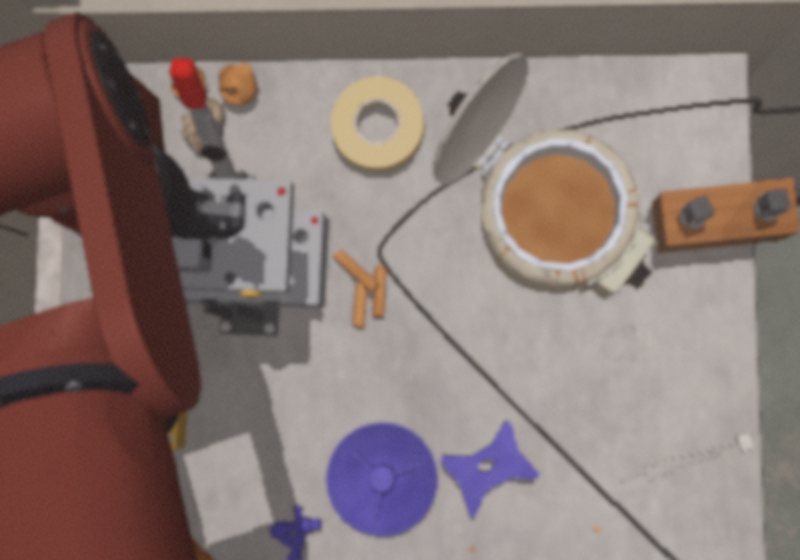

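Run:
```python
from h import *
c=cam("wrist");save(c,"w15.png",(140,180,520,360),2.1);o=c["o"];print(o["tcp_pos"])
```

```text
[0.50368175 0.25281952 0.20007826]
```

View pics/w15.png

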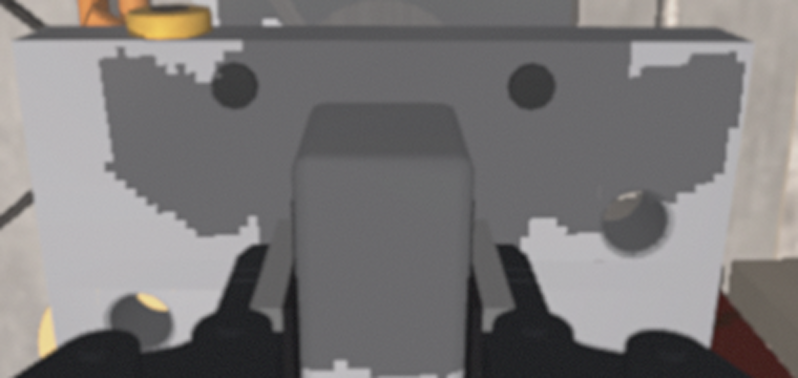

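Run:
```python
from h import *
c=cam("wrist");o=c["o"]
z=o["tcp_pos"][2]-.0242+.018
Q=[(635,223),(141,322),(15,40),(750,42)]
P=np.array([onz(c,140+u/2.1,180+v/2.1,z)[:2] for u,v in Q])
L=np.array([[-5,55],[20,-55],[-45,-75],[-45,75]])/1e3
t,a,r=fit(L,P);print(o["tcp_pos"],t,a,r.round(4));t,a,r=fit(L[:2],P[:2]);print(t,a,r.round(4))
R=o["ee_rot"];print(np.degrees(np.arctan2(R[1,0],R[0,0])), (t-o["tcp_pos"][:2]))
```

```text
[0.50398233 0.25290627 0.20032106] [0.50374374 0.25403919] -2.061967876287186 [[-0.0001 -0.0006]
 [-0.0005  0.0008]
 [ 0.0003  0.0012]
 [ 0.0003 -0.0013]]
[0.50344448 0.25412441] -2.1009188621790065 [[ 0.0001 -0.0007]
 [-0.0001  0.0007]]
178.06616020432233 [-0.00053785  0.00121814]
```

```bash
python3 -m jog '[[[0.15,-0.1,-2,-0.2,0],[0,0,-2,0,0],[0,0,-2,0,0],[0,0,-1.5,0,0],[0,0,-1.5,0,0],[0,0,-1,0,0],[0,0,0,0,0],[0,0,0,0,0]]]'
python3 - <<'E'
from h import *
c=cam("wrist");save(c,"w16.png");o=c["o"];R=o["ee_rot"];print(o["tcp_pos"],np.degrees(np.arctan2(R[1,0],R[0,0])))
save(cam("top"),"t16.png",(140,160,300,280),4)
E
```

```text
time: 19.85
tcp_pos: [0.5061, 0.2518, 0.1002]
ee_rot: [[-0.999, 0.038, -0.001], [0.038, 0.999, -0.0], [0.001, -0.0, -1.0]]
wrist_force: [0.5, 0.3, -4.8]
finger_gap: 0.0285
[0.50608254 0.25180725 0.10022756] 177.84515575811776
```

View pics/w16.png

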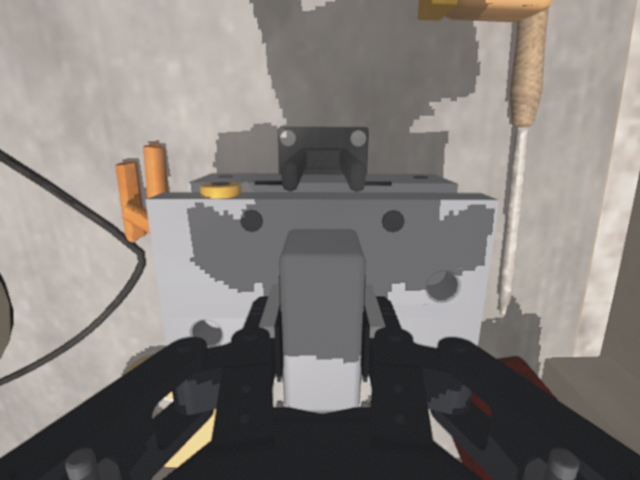

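View pics/t16.png

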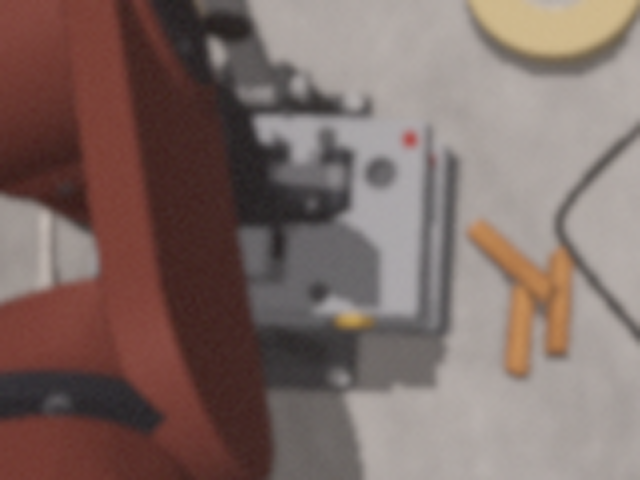

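```bash
python3 -m jog '[[[-0.05,0,-1,0,0],[0,0,-1,0,0],[0,0,-0.6,0,0],[0,0,0,0,0],[0,0,0,0,0]]]'
python3 -m jog '[[[0,0,-0.2,0,0],[0,0,-0.1,0,0],[0,0,-0.1,0,0],[0,0,0,0,0]]]'
python3 -m jog '[[[0,0,-0.1,0,0],[0,0,0,0,0]]]'
python3 - <<'E'
from h import *
c=cam("wrist");save(c,"w17.png");o=c["o"];R=o["ee_rot"];print(o["tcp_pos"],np.degrees(np.arctan2(R[1,0],R[0,0])))
save(cam("top"),"t17.png",(140,160,300,280),4)
E
```

```text
time: 20.37
tcp_pos: [0.5051, 0.2515, 0.0733]
ee_rot: [[-0.999, 0.038, -0.002], [0.038, 0.999, -0.001], [0.002, -0.001, -1.0]]
wrist_force: [-0.2, 0.8, -5.3]
finger_gap: 0.0286
time: 20.7
tcp_pos: [0.5062, 0.2519, 0.0705]
ee_rot: [[-0.999, 0.038, 0.0], [0.038, 0.999, 0.0], [-0.0, 0.0, -1.0]]
wrist_force: [-0.4, 0.2, -5.4]
finger_gap: 0.0289
time: 20.87
tcp_pos: [0.5061, 0.2519, 0.0695]
ee_rot: [[-0.999, 0.038, 0.0], [0.038, 0.999, 0.0], [-0.0, 0.0, -1.0]]
wrist_force: [-0.2, 0.7, -5.3]
finger_gap: 0.0285
[0.50610947 0.2518594  0.06949649] 177.83694981828395
```

View pics/w17.png

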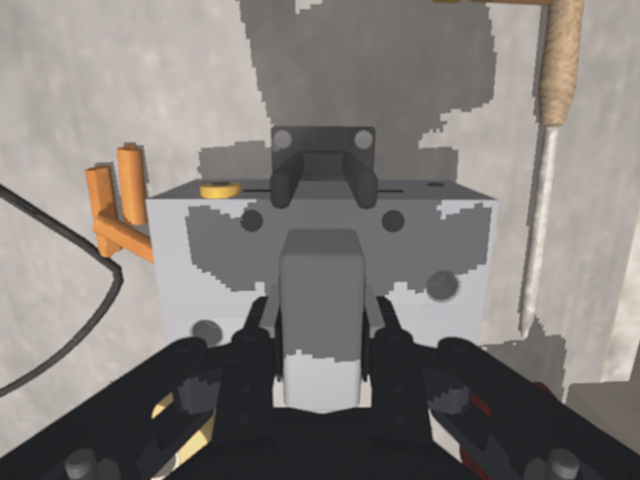

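View pics/t17.png

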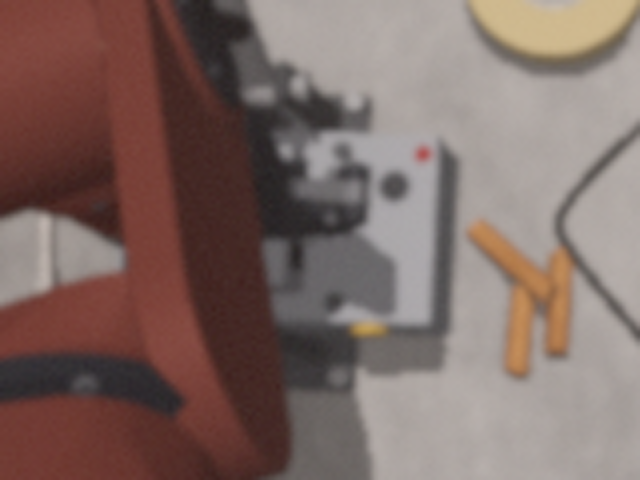

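Run:
```python
from h import *
c=cam("wrist");save(c,"w18a.png",(405,255,480,315),8);save(c,"w18b.png",(140,170,520,250),2.1)
```

```text
(no output)
```

View pics/w18a.png

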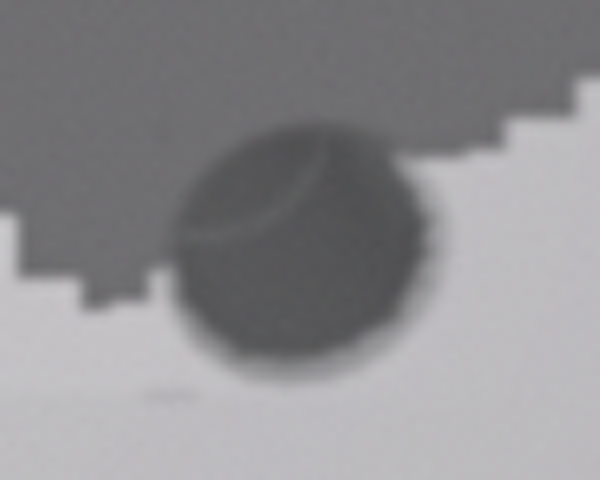

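View pics/w18b.png

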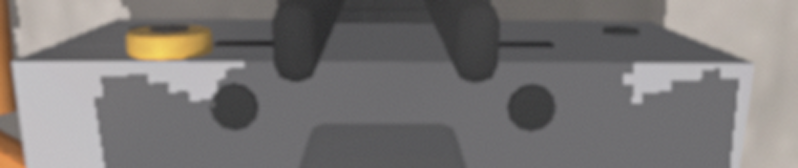

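```bash
python3 -m jog '[[[0,0,-0.1,0,0],[0,0,0,0,0],[0,0,-0.1,0,0],[0,0,0,0,0]]]'
python3 -m jog '[[[0,0,-0.1,0,0],[0,0,0,0,0],[0,0,0,0,0]]]'
```

```text
time: 21.35
tcp_pos: [0.5063, 0.252, 0.0693]
ee_rot: [[-0.999, 0.038, -0.0], [0.038, 0.999, -0.0], [0.0, -0.0, -1.0]]
wrist_force: [-4.5, -1.6, 6.0]
finger_gap: 0.0285
time: 21.6
tcp_pos: [0.5063, 0.252, 0.0692]
ee_rot: [[-0.999, 0.038, -0.001], [0.038, 0.999, -0.0], [0.001, -0.0, -1.0]]
wrist_force: [-6.8, -2.6, 10.8]
finger_gap: 0.0287
```

```bash
python3 -m jog '[[[0,0,0.1,0,0.3],[0,0,0,0,0.7],[0,0,0,0,0.7],[0,0,0,0,0.7],[0,0,2,0,0.8],[0,0,3,0,1],[0,0,4,0,1],[-1,0,4,0,1]]]'
python3 -m jog '[[[-2,0,2,0,1],[-3,0,0,0,1],[-3,0,0,0,1],[0,0,0,0,1],[0,0,0,0,1]]]'
python3 - <<'E'
from h import *
c=cam("wrist");save(c,"w19.png");o=c["o"];R=o["ee_rot"];print(o["tcp_pos"],np.degrees(np.arctan2(R[1,0],R[0,0])))
save(c,"w19z.png",(220,240,440,400),3.6)
E
```

```text
time: 22.27
tcp_pos: [0.4969, 0.2516, 0.1981]
ee_rot: [[-0.999, 0.038, 0.0], [0.038, 0.999, -0.0], [-0.0, -0.0, -1.0]]
wrist_force: [1.4, 0.1, 0.9]
finger_gap: 0.0851
time: 22.68
tcp_pos: [0.4152, 0.252, 0.2175]
ee_rot: [[-0.999, 0.037, 0.001], [0.037, 0.999, 0.0], [-0.001, 0.0, -1.0]]
wrist_force: [0.6, -0.3, 1.2]
finger_gap: 0.0857
[0.41524416 0.25197719 0.21746495] 177.9065303762479
```

View pics/w19.png

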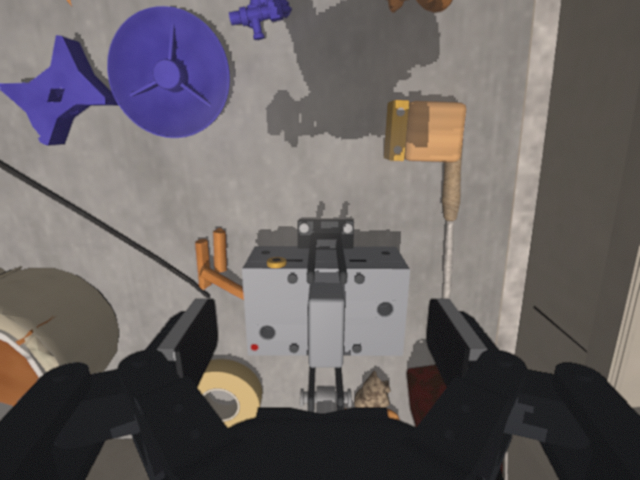

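View pics/w19z.png

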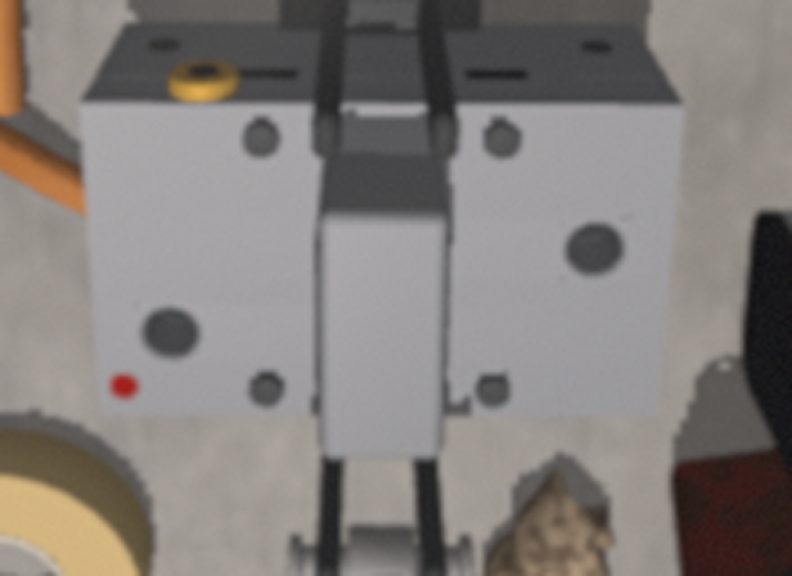

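Run:
```python
from h import *
c=cam("wrist");save(c,"w20.png",(360,80,500,310),2.6)
for u,v in [(385,102),(385,160),(463,102),(463,160)]: print(onz(c,u,v,.034),onz(c,u,v,0))
save(cam("scene"),"s20.png",(120,130,340,300),3.6)
```

```text
[0.32351921 0.31069849 0.034     ] [0.32150307 0.31643611 0.        ]
[0.37245536 0.31124914 0.034     ] [0.37555229 0.3170443  0.        ]
[0.325589   0.37782075 0.034     ] [0.32378913 0.39057159 0.        ]
[0.37479584 0.38130664 0.034     ] [0.37813731 0.39442171 0.        ]
```

View pics/w20.png

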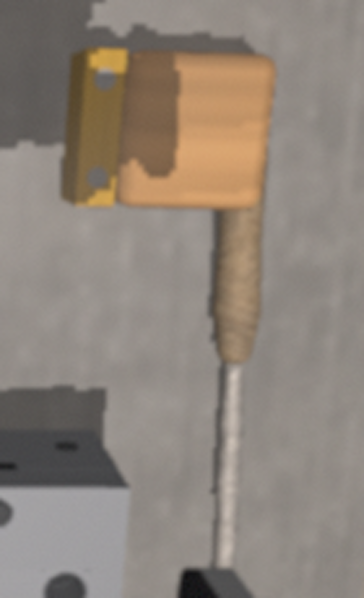

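View pics/s20.png

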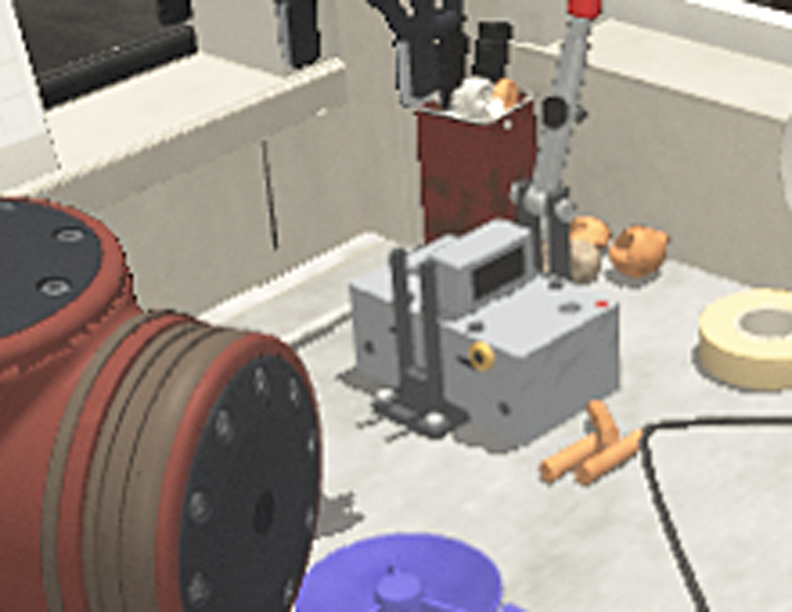

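```bash
python3 -m jog '[[[0,-2,1,0,1],[0,-4,1,0,1],[0,-4,1,0,1],[0,-4,1,0,1],[0,-4,0,0,1],[0,-4,0,0,1],[0,-4,0,0,1],[0,-4,0,0,1]]]'
python3 -m jog '[[[0,-4,0,0,1],[0,-4,0,0,1],[1,-4,0,0,1],[2,-3,0,0,1],[3,-2,0,0,1],[3,0,0,0,1],[0,0,0,0,1],[0,0,0,0,1]]]'
python3 - <<'E'
from h import *
c=cam("wrist");save(c,"w21.png");o=c["o"];R=o["ee_rot"];print(o["tcp_pos"],np.degrees(np.arctan2(R[1,0],R[0,0])))
E
```

```text
time: 23.5
tcp_pos: [0.4169, -0.0508, 0.2581]
ee_rot: [[-0.999, 0.038, 0.002], [0.038, 0.999, -0.001], [-0.002, -0.0, -1.0]]
wrist_force: [0.3, -1.0, -0.5]
finger_gap: 0.0855
time: 24.17
tcp_pos: [0.5073, -0.2195, 0.2566]
ee_rot: [[-0.999, 0.038, -0.001], [0.038, 0.999, 0.001], [0.001, 0.001, -1.0]]
wrist_force: [0.0, -0.0, -0.5]
finger_gap: 0.0851
[ 0.50731305 -0.21945257  0.25657139] 177.8057541894143
```

View pics/w21.png

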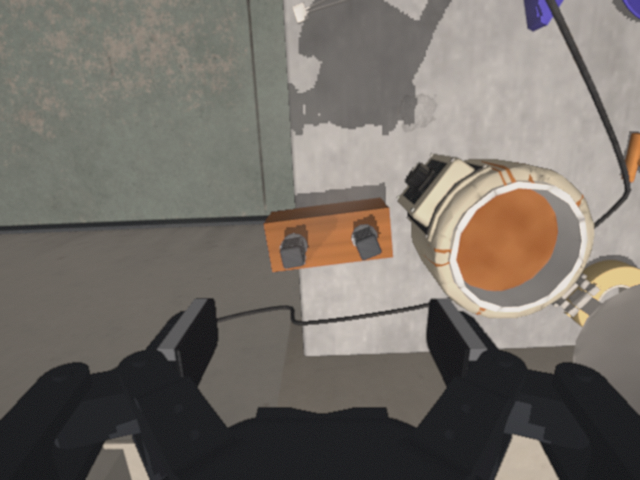

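Run:
```python
from h import *
c=cam("wrist");save(c,"w22.png",(260,195,400,280),5.5)
```

```text
(no output)
```

View pics/w22.png

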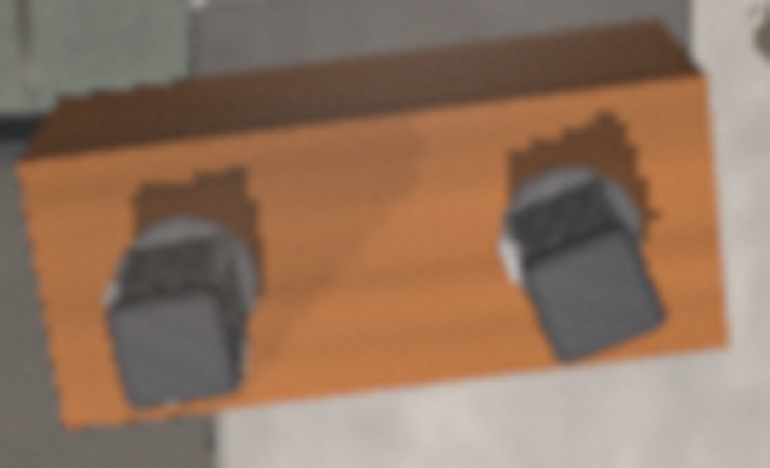

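Run:
```python
from h import *
c=cam("wrist")
def f(Q,z):
    P=np.array([onz(c,260+u/5.5,195+v/5.5,z)[:2] for u,v in Q]);
    for i in range(4):
        d=P[(i+1)%4]-P[i]; print(np.linalg.norm(d).round(4),np.degrees(np.arctan2(d[1],d[0])).round(1),end=' ; ')
    print(P.mean(0).round(4))
f([(110,312),(212,293),(242,388),(133,408)],.094)
f([(527,265),(627,232),(663,322),(570,362)],.094)
f([(18,162),(705,75),(730,347),(65,428)],.056)
print(proj(c,[.5,-.2,.1]))
```

```text
0.0171 98.9 ; 0.0172 13.5 ; 0.0185 -81.1 ; 0.0172 -171.3 ; [ 0.5443 -0.246 ]
0.017 107.1 ; 0.0168 20.9 ; 0.0166 -67.2 ; 0.0184 -157.9 ; [ 0.5373 -0.1765]
0.1238 95.3 ; 0.0519 6.0 ; 0.1248 -84.7 ; 0.0519 -175.1 ; [ 0.5412 -0.2117]
[341.84310315 210.50659289]
```

Run:
```python
from h import *
from numpy.linalg import lstsq
c=cam("wrist");t=cam("top");save(t,"t22.png",(320,140,490,240),4.5)
p1,r1=ray(c,504,252);p2,r2=ray(t,370,191)
s=lstsq(np.c_[r1,-r2],p2-p1,rcond=None)[0];print(p1+r1*s[0],p2+r2*s[1])
for z in (.06,.08,.1): print(z,proj(c,[.525,-.143,z]))
for z in (.05,.1): print([onz(c,u,v,z).round(3) for u,v in [(412,235),(402,197),(437,155)]])
```

```text
[ 0.54638037 -0.05120684  0.09042036] [ 0.54380552 -0.05046078  0.08986374]
0.06 [398.15219345 224.54899451]
0.08 [402.55241638 230.08843978]
0.1 [407.48854859 236.30558258]
[array([ 0.539, -0.127,  0.05 ]), array([ 0.5  , -0.138,  0.05 ]), array([ 0.46 , -0.105,  0.05 ])]
[array([ 0.524, -0.139,  0.1  ]), array([ 0.49 , -0.149,  0.1  ]), array([ 0.456, -0.121,  0.1  ])]
```

View pics/t22.png

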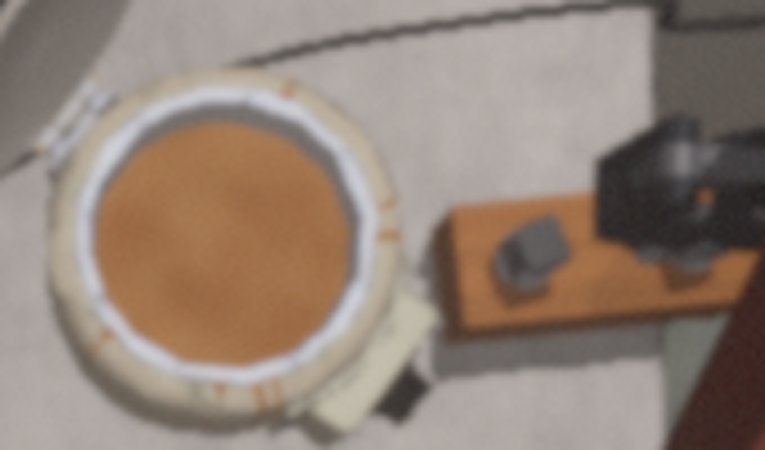

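```bash
python3 -m jog '[[[0.5,0.5,0,-7,1],[0.5,0.5,0,-7,1],[0.5,0.5,0,-7,1],[0.5,0.5,0,-7,1],[0.5,0.5,-1,-7,1],[0.5,0.5,-2,-7,1],[0.07,0.5,-2,-7,0.8],[0,0.5,-2,-7,0.6]]]'
python3 -m jog '[[[0,0.2,-2,-7,0.6],[0,0,-2,-4.3,0.6],[0,0,-1.5,0,0.6],[0,0,0,0,0.6],[0,0,0,0,0.6]]]'
python3 - <<'E'
from h import *
c=cam("wrist");save(c,"w23.png");o=c["o"];R=o["ee_rot"];print(o["tcp_pos"],np.degrees(np.arctan2(R[1,0],R[0,0])))
E
```

```text
time: 25.08
tcp_pos: [0.5369, -0.1778, 0.1878]
ee_rot: [[-0.523, 0.852, 0.002], [0.852, 0.523, -0.001], [-0.002, 0.001, -1.0]]
wrist_force: [-0.2, -0.8, 0.1]
finger_gap: 0.0636
time: 25.5
tcp_pos: [0.5357, -0.1756, 0.1321]
ee_rot: [[-0.351, 0.936, -0.002], [0.936, 0.351, 0.001], [0.001, -0.001, -1.0]]
wrist_force: [0.7, -0.1, -0.4]
finger_gap: 0.0513
[ 0.53574025 -0.17557079  0.13207827] 110.56683629913486
```

View pics/w23.png

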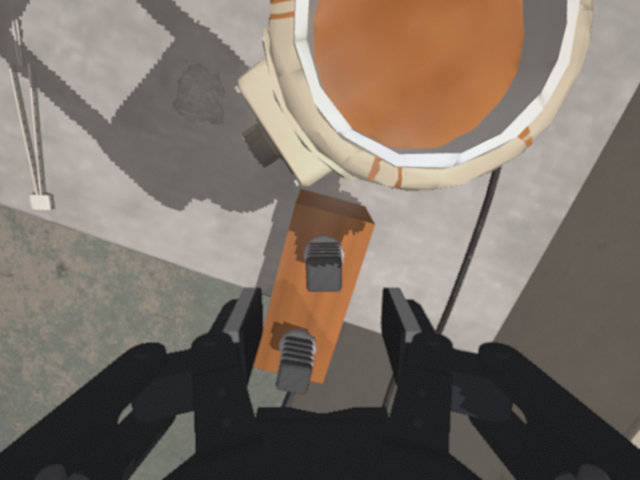

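Run:
```python
from h import *
c=cam("wrist");o=c["o"];save(c,"w24.png",(270,170,390,400),2.6);print(o["tcp_pos"],onz(c,324,275,.094),onz(c,323,249,.061))
```

```text
[ 0.53687947 -0.17616484  0.13340981] [ 0.53952595 -0.17758036  0.094     ] [ 0.53783487 -0.17424857  0.061     ]
```

View pics/w24.png

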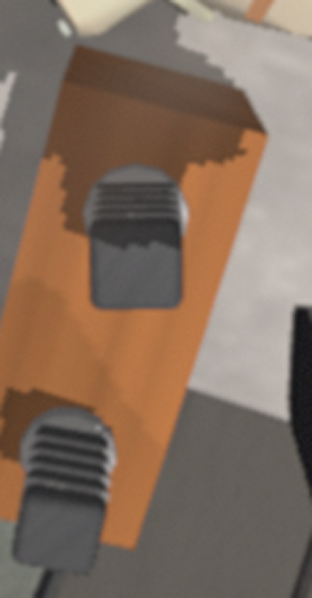

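```bash
python3 -m jog '[[[0.15,-0.1,-1.5,0,0.6],[0,0,-1.5,0,0.6],[0,0,-1.5,0,0.6],[0,0,-1.2,0,0.6],[0,0,-1,0,0.6],[0,0,0,0,0.6],[0,0,0,0,0.3],[0,0,0,0,0]]]' 60
python3 -m jog '[[[0,0,0,0,0],[0,0,0,0,0],[0,0,0,0,0],[0,0,0,0,0]]]'
```

```text
time: 26.27
tcp_pos: [0.5391, -0.1775, 0.0664]
ee_rot: [[-0.351, 0.936, 0.002], [0.936, 0.351, -0.001], [-0.001, 0.001, -1.0]]
wrist_force: [1.3, 0.9, -0.3]
finger_gap: 0.0278
time: 26.6
tcp_pos: [0.5394, -0.1777, 0.0668]
ee_rot: [[-0.351, 0.936, 0.002], [0.936, 0.351, -0.001], [-0.002, 0.002, -1.0]]
wrist_force: [0.1, -0.0, 4.3]
finger_gap: 0.0191
```

```bash
python3 -m jog '[[[0,0,1,0,0],[0,0,2,0,0],[0,0,2.5,0,0],[0,0,3,0,0],[0,0,3,0,0],[-2,0,2,-3,0],[-4,0,0,-3,0],[-3,2,0,-3,0]]]'
python3 - <<'E'
from h import *
import math
c=optics.camera("wrist")
o=telemetry.get_obs();print(o["finger_gap"],o["tcp_pos"])
p=math.radians(177.9065);R=np.array([[math.cos(p),math.sin(p),0],[math.sin(p),-math.cos(p),0],[0,0,-1]])
T=np.eye(4);T[:3,:3]=R;T[:3,3]=[.41524416,.25197719,.21746495];M=T@np.array(c["T_tool_cam"]);c["origin"]=M[:3,3];c["rotation"]=M[:3,:3]
P=np.array([onz(c,220+u/3.6,240+v/3.6,.063)[:2] for u,v in [(124,386),(171,333),(594,249)]]);print(P)
print(fit(np.array([[36,-68],[20,-55],[-5,55]])/1e3,P))
E
```

```text
time: 27.27
tcp_pos: [0.4481, -0.1595, 0.203]
ee_rot: [[-0.196, 0.981, 0.003], [0.981, 0.196, -0.004], [-0.004, 0.002, -1.0]]
wrist_force: [-0.8, 0.3, -1.1]
finger_gap: 0.0191
0.018474331744365306 [ 0.43913436 -0.15232951  0.19791806]
[[0.53849061 0.18367356]
 [0.52284961 0.19751017]
 [0.50231858 0.30779539]]
(array([0.50511072, 0.25296811]), np.float64(-2.2208149951338063), array([[ 4.19851055e-05,  4.94028607e-05],
       [-1.14793040e-04,  2.75763354e-04],
       [ 7.28079344e-05, -3.25166215e-04]]))
```

```bash
python3 -m jog '[[[0,3,0,-3,0],[0,3.5,0,-3,0],[0,3.5,0,-3,0],[0,3.5,0,-3,0],[0,3.5,0,-2,0],[0,3.5,0,0,0],[1,3.5,0,0,0],[2,3.5,0,0,0]]]'
python3 -m jog '[[[2,3.5,0,0,0],[2,2.5,0,0,0],[1.5,1,0,0,0],[0,0,0,0,0],[0,0,0,0,0],[0,0,0,0,0]]]'
python3 - <<'E'
from h import *
c=cam("wrist");save(c,"w25.png");o=c["o"];R=o["ee_rot"];print(o["tcp_pos"],np.degrees(np.arctan2(R[1,0],R[0,0])),o["finger_gap"])
E
```

```text
time: 27.98
tcp_pos: [0.476, 0.1197, 0.2001]
ee_rot: [[0.042, 0.999, -0.003], [0.999, -0.042, -0.0], [-0.0, -0.003, -1.0]]
wrist_force: [1.5, -1.1, 0.2]
finger_gap: 0.0188
time: 28.48
tcp_pos: [0.5321, 0.1872, 0.1998]
ee_rot: [[0.043, 0.999, -0.002], [0.999, -0.043, -0.001], [-0.001, -0.002, -1.0]]
wrist_force: [-0.5, -0.4, -1.1]
finger_gap: 0.0189
[0.53206958 0.1872341  0.1998287 ] 87.53448032418514 0.018948764954601124
```

View pics/w25.png

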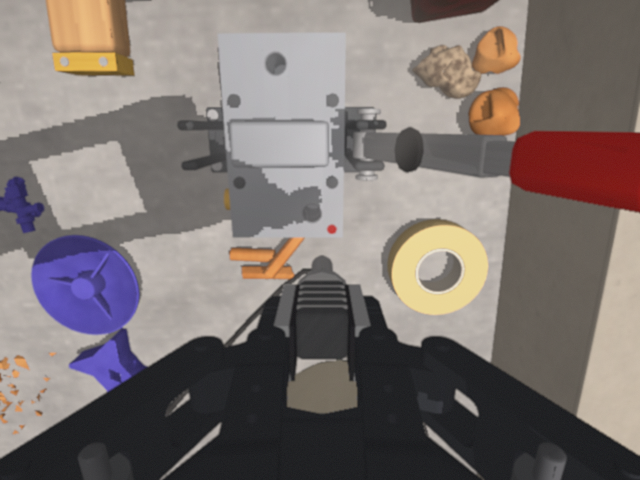

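Run:
```python
from h import *
c=cam("wrist");o=c["o"];print(o["tcp_pos"],onz(c,320.5,262,o["tcp_pos"][2]-.055),"hole a",onz(c,312,213,.063),"b",onz(c,275,63.5,.063))
save(c,"w26.png",(200,20,360,290),2.2)
```

```text
[0.53202436 0.18696655 0.19995419] [0.53155441 0.18656162 0.14495419] hole a [0.52484094 0.19718272 0.063     ] b [0.50402779 0.30759956 0.063     ]
```

View pics/w26.png

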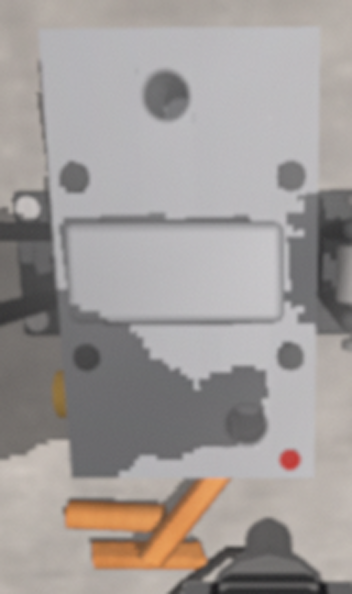

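```bash
python3 -m jog '[[[-0.35,0.5,-1.5,0,0],[-0.4,0.5,-1.5,0,0],[0,0,-1.5,0,0],[0,0,-1.5,0,0],[0,0,-1.2,0,0],[0,0,0,0,0],[0,0,0,0,0]]]'
python3 - <<'E'
from h import *
c=cam("wrist");save(c,"w27.png");o=c["o"];print(o["tcp_pos"])
E
```

```text
time: 29.17
tcp_pos: [0.5249, 0.1971, 0.1279]
ee_rot: [[0.044, 0.999, -0.002], [0.999, -0.044, -0.0], [-0.001, -0.002, -1.0]]
wrist_force: [0.1, -0.4, -1.3]
finger_gap: 0.019
[0.52489064 0.1971223  0.12788169]
```

View pics/w27.png

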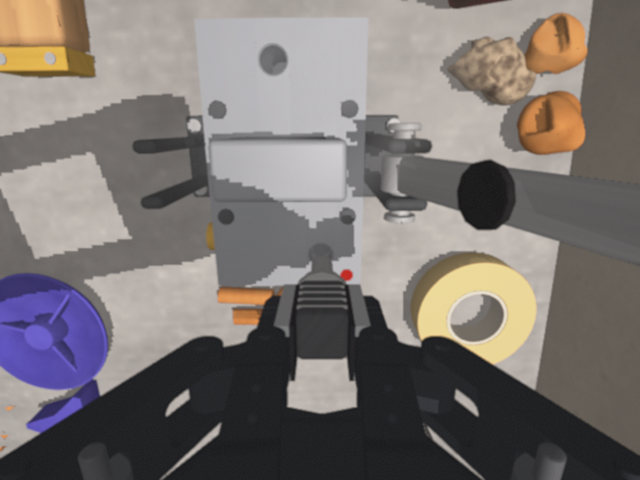

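```bash
python3 -m jog '[[[0,0,-0.5,0,0],[0,0,-0.5,0,0],[0,0,-0.5,0,0],[0,0,-0.5,0,0],[0,0,0,0,0]]]'
```

```text
time: 29.63
tcp_pos: [0.5248, 0.1977, 0.1071]
ee_rot: [[0.043, 0.999, -0.002], [0.999, -0.043, -0.001], [-0.001, -0.002, -1.0]]
wrist_force: [-0.8, -0.3, -1.2]
finger_gap: 0.0189
```

Run:
```python
from h import *
c=cam("wrist");save(c,"w28.png",(240,180,400,300),5)
```

```text
(no output)
```

View pics/w28.png

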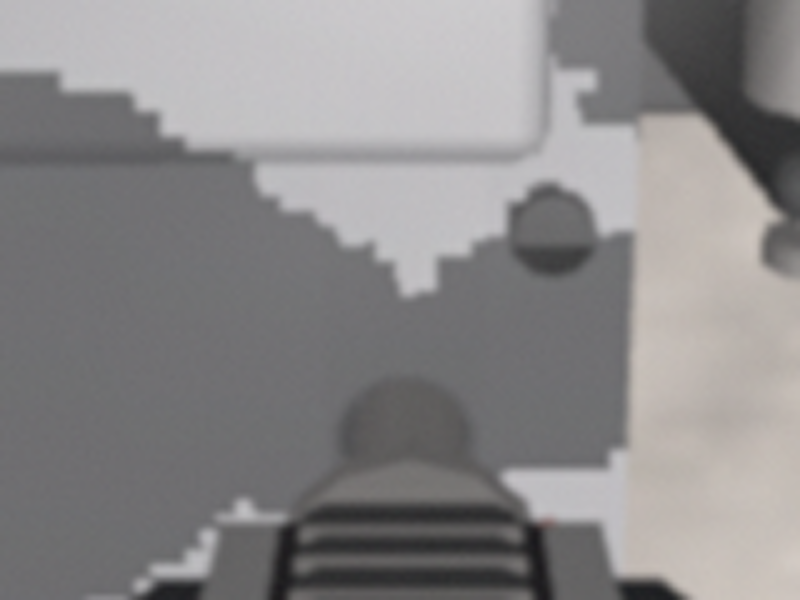

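```bash
python3 -m jog '[[[0,0,-0.5,0,0],[0,0,-0.5,0,0],[0,0,-0.5,0,0],[0,0,-0.5,0,0],[0,0,0,0,0]]]'
python3 -m jog '[[[0,0,-0.4,0,0],[0,0,-0.4,0,0],[0,0,-0.3,0,0],[0,0,0,0,0],[0,0,0,0,0]]]'
```

```text
time: 30.1
tcp_pos: [0.525, 0.1976, 0.0869]
ee_rot: [[0.043, 0.999, -0.002], [0.999, -0.043, -0.001], [-0.001, -0.002, -1.0]]
wrist_force: [-1.0, 0.7, -0.5]
finger_gap: 0.019
time: 30.52
tcp_pos: [0.5251, 0.1977, 0.0767]
ee_rot: [[0.043, 0.999, -0.001], [0.999, -0.043, -0.0], [-0.0, -0.001, -1.0]]
wrist_force: [-2.8, -0.1, -2.5]
finger_gap: 0.0193
```

```bash
python3 -m jog '[[[0,0,-0.2,0,0],[0,0,0,0,0],[0,0,-0.1,0,0],[0,0,0,0,0]]]'
python3 -m jog '[[[0,0,-0.1,0,0],[0,0,0,0,0],[0,0,0,0,0]]]'
```

```text
time: 30.85
tcp_pos: [0.5252, 0.1979, 0.0744]
ee_rot: [[0.043, 0.999, -0.001], [0.999, -0.043, -0.0], [-0.0, -0.001, -1.0]]
wrist_force: [-4.1, 0.2, 0.8]
finger_gap: 0.0191
time: 31.1
tcp_pos: [0.5253, 0.1979, 0.0738]
ee_rot: [[0.043, 0.999, -0.001], [0.999, -0.043, -0.0], [-0.0, -0.001, -1.0]]
wrist_force: [-6.4, 0.5, 3.8]
finger_gap: 0.0188
```

```bash
python3 -m jog '[[[-0.1,0,-0.05,0,0],[0,0,0,0,0],[0,0,0,0,0]]]'
python3 -m jog '[[[0,0,0,0,0.4],[0,0,0,0,0.6],[0,0,0,0,0.6],[0,0,1.5,0,0.6],[0,0,3,0,0.8],[0,0,3.5,0,1],[-2,-2,3,2,1],[-3,-2,1,3,1]]]'
python3 -m jog '[[[-2,-2,0,4,1],[0,-3,0,4,1],[0,0,0,0,1],[0,0,0,0,1]]]'
python3 - <<'E'
from h import *
c=cam("wrist");save(c,"w29.png");o=c["o"];R=o["ee_rot"];print(o["tcp_pos"],np.degrees(np.arctan2(R[1,0],R[0,0])))
E
```

```text
time: 31.35
tcp_pos: [0.5252, 0.1979, 0.0738]
ee_rot: [[0.043, 0.999, 0.001], [0.999, -0.043, 0.0], [0.0, 0.001, -1.0]]
wrist_force: [-5.2, -0.9, 6.2]
finger_gap: 0.0191
time: 32.02
tcp_pos: [0.4809, 0.1585, 0.1996]
ee_rot: [[-0.047, 0.999, 0.015], [0.999, 0.047, 0.002], [0.001, 0.015, -1.0]]
wrist_force: [1.0, -0.3, 1.0]
finger_gap: 0.0852
time: 32.35
tcp_pos: [0.4556, 0.107, 0.1935]
ee_rot: [[-0.179, 0.984, 0.003], [0.984, 0.179, 0.0], [-0.0, 0.003, -1.0]]
wrist_force: [-0.1, 0.9, 0.0]
finger_gap: 0.0853
[0.45555838 0.10695558 0.19351319] 100.33855632700484
```

View pics/w29.png

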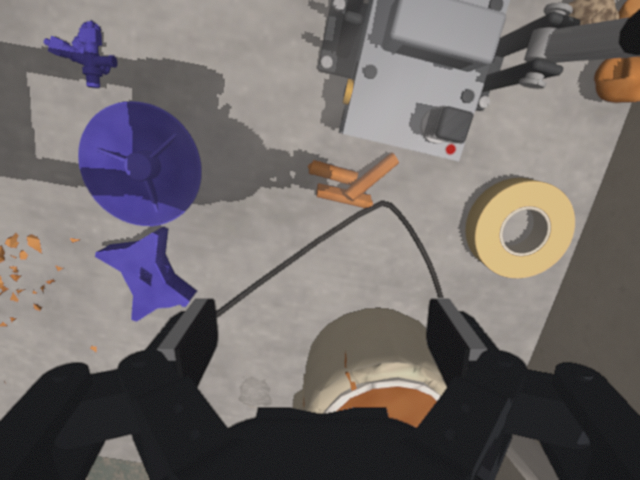

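```bash
python3 -m jog '[[[0,-4,0,0,1],[0,-4,0,0,1],[0,-4,0,0,1],[0,-4,0,0,1],[1,-3.9,0,0,1],[1.5,-3.7,0,0,1],[2,-3.6,0,0,1],[2,-3.6,0,0,0.8]]]'
python3 -m jog '[[[1.5,-2.5,0,0,0.6],[0.9,-2,-2,0,0.6],[0,0,-2,0,0.6],[0,0,-2,0,0.6],[0,0,0,0,0.6],[0,0,0,0,0.6]]]'
python3 - <<'E'
from h import *
c=cam("wrist");save(c,"w30.png");o=c["o"];R=o["ee_rot"];print(o["tcp_pos"],np.degrees(np.arctan2(R[1,0],R[0,0])));print(proj(c,[.545,-.2475,.094]))
E
```

```text
time: 33.07
tcp_pos: [0.5214, -0.2016, 0.1927]
ee_rot: [[-0.182, 0.983, 0.001], [0.983, 0.182, 0.0], [-0.0, 0.001, -1.0]]
wrist_force: [0.4, 0.4, -0.2]
finger_gap: 0.0756
time: 33.57
tcp_pos: [0.5435, -0.2439, 0.1309]
ee_rot: [[-0.183, 0.983, -0.003], [0.983, 0.183, 0.002], [0.003, -0.003, -1.0]]
wrist_force: [0.6, 0.3, 0.3]
finger_gap: 0.0515
[ 0.54345704 -0.24390366  0.1309276 ] 100.56737574912799
[322.43545563 279.90083522]
```

View pics/w30.png

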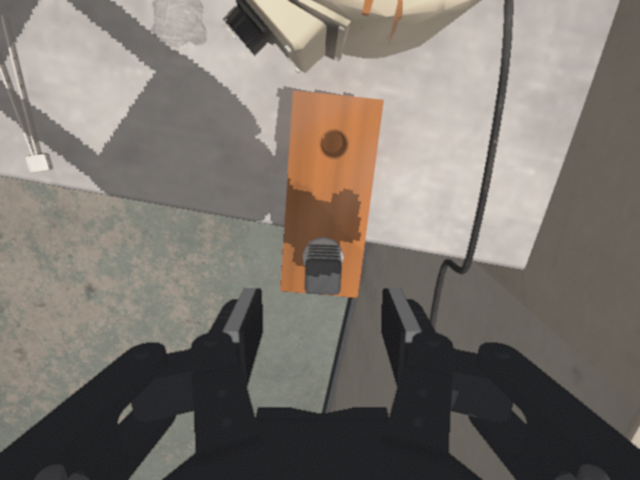

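```bash
python3 -m jog '[[[0.05,-0.25,-1.5,0,0.6],[0,0,-1.5,0,0.6],[0,0,-1.5,0,0.6],[0,0,-1.2,0,0.6],[0,0,-0.8,0,0.6],[0,0,0,0,0.6],[0,0,0,0,0.3],[0,0,0,0,0]]]' 60
python3 -m jog '[[[0,0,0,0,0],[0,0,0,0,0],[0,0,0,0,0],[0,0,0,0,0]]]'
```

```text
time: 34.28
tcp_pos: [0.5452, -0.248, 0.0692]
ee_rot: [[-0.183, 0.983, 0.002], [0.983, 0.183, -0.001], [-0.001, 0.002, -1.0]]
wrist_force: [-0.3, -0.9, 0.6]
finger_gap: 0.0282
time: 34.62
tcp_pos: [0.5454, -0.2483, 0.0694]
ee_rot: [[-0.183, 0.983, 0.002], [0.983, 0.183, -0.001], [-0.002, 0.002, -1.0]]
wrist_force: [0.1, 0.4, 5.2]
finger_gap: 0.0188
```

```bash
python3 -m jog '[[[0,0,1,0,0],[0,0,2,0,0],[0,0,2.5,0,0],[0,0,3,0,0],[0,0,3,0,0],[-3,0,2,0,0],[-4,1,0,0,0],[-3,2.5,0,0,0]]]'
python3 -m jog '[[[-0.5,4,0,0,0],[0,4,0,0,0],[0,4,0,0,0],[0,4,0,0,0],[0,4,0,0,0],[0,4,0,0,0],[0,4,0,0,0],[0,4,0,0,0]]]'
python3 -m jog '[[[0,4,0,-2,0],[0,4,0,-2,0],[0,4,0,-3,0],[0.5,4,0,-3,0],[1,3,0,-3,0],[1.5,0,0,0,0],[0,0,0,0,0],[0,0,0,0,0]]]'
python3 - <<'E'
from h import *
c=cam("wrist");save(c,"w31.png");o=c["o"];R=o["ee_rot"];print(o["tcp_pos"],np.degrees(np.arctan2(R[1,0],R[0,0])),o["finger_gap"])
E
```

```text
time: 35.28
tcp_pos: [0.4435, -0.2148, 0.2053]
ee_rot: [[-0.181, 0.983, 0.002], [0.983, 0.181, -0.004], [-0.004, 0.001, -1.0]]
wrist_force: [-0.9, -0.1, -0.7]
finger_gap: 0.019
time: 35.95
tcp_pos: [0.4382, 0.1091, 0.2031]
ee_rot: [[-0.183, 0.983, -0.0], [0.983, 0.183, -0.0], [-0.0, -0.0, -1.0]]
wrist_force: [0.7, -0.7, -1.1]
finger_gap: 0.0187
time: 36.62
tcp_pos: [0.4687, 0.2972, 0.2025]
ee_rot: [[0.042, 0.999, -0.002], [0.999, -0.042, -0.001], [-0.001, -0.002, -1.0]]
wrist_force: [-0.3, 0.4, -0.5]
finger_gap: 0.0188
[0.46869603 0.29722013 0.20253428] 87.56673054764308 0.018828833022980235
```

View pics/w31.png

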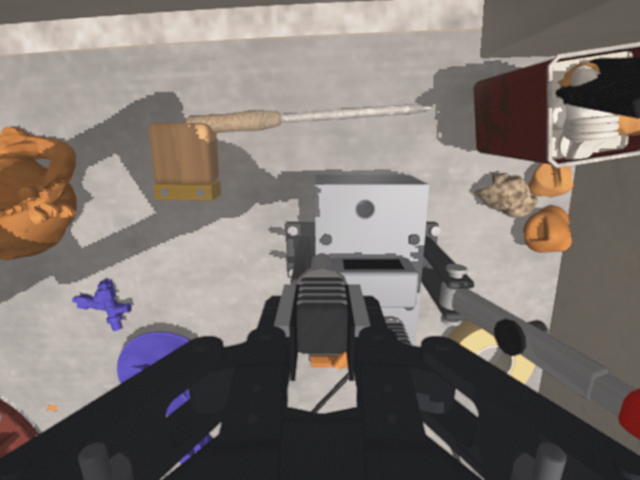

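Run:
```python
from h import *
c=cam("wrist");o=c["o"];print(o["tcp_pos"],onz(c,365.3,209,.063));save(c,"w32.png",(270,180,440,300),4.5)
```

```text
[0.46837104 0.29666508 0.20243699] [0.50391147 0.30771011 0.063     ]
```

View pics/w32.png

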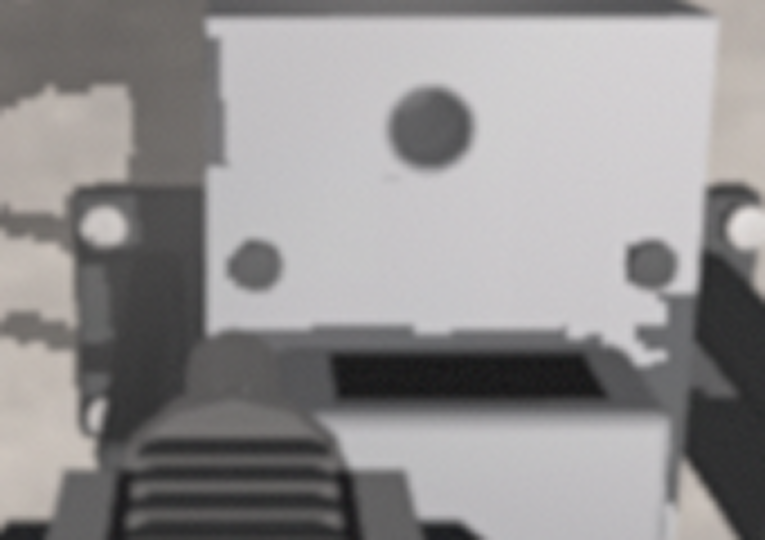

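```bash
python3 -m jog '[[[1.2,0.35,0,0,0],[1.2,0.35,0,0,0],[1.05,0.35,-1,0,0],[0,0,-1.5,0,0],[0,0,-1.5,0,0],[0,0,-1.5,0,0],[0,0,-1.5,0,0],[0,0,0,0,0]]]'
python3 -m jog '[[[0,0,0,0,0],[0,0,0,0,0]]]'
python3 - <<'E'
from h import *
c=cam("wrist");save(c,"w33.png",(240,180,400,300),5)
E
```

```text
time: 37.38
tcp_pos: [0.5005, 0.3053, 0.1292]
ee_rot: [[0.045, 0.999, -0.007], [0.999, -0.045, -0.003], [-0.004, -0.007, -1.0]]
wrist_force: [-1.1, -1.2, -1.6]
finger_gap: 0.0184
time: 37.55
tcp_pos: [0.504, 0.3074, 0.1339]
ee_rot: [[0.044, 0.999, 0.001], [0.999, -0.044, 0.0], [0.0, 0.001, -1.0]]
wrist_force: [-0.6, -0.1, 0.4]
finger_gap: 0.0193
```

View pics/w33.png

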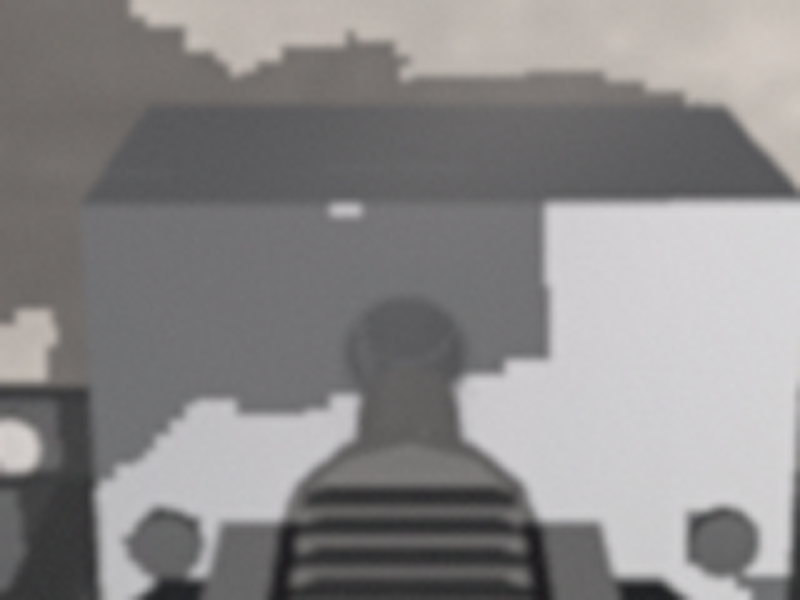

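```bash
python3 -m jog '[[[-0.05,0,-0.6,0,0],[0,0,-0.6,0,0],[0,0,-0.6,0,0],[0,0,-0.6,0,0],[0,0,-0.6,0,0],[0,0,-0.6,0,0],[0,0,0,0,0]]]'
python3 -m jog '[[[0,0,-0.5,0,0],[0,0,-0.5,0,0],[0,0,-0.5,0,0],[0,0,-0.3,0,0],[0,0,0,0,0],[0,0,0,0,0]]]'
```

```text
time: 38.18
tcp_pos: [0.5024, 0.3074, 0.095]
ee_rot: [[0.043, 0.999, -0.002], [0.999, -0.043, -0.001], [-0.001, -0.002, -1.0]]
wrist_force: [0.4, 0.6, -1.3]
finger_gap: 0.0189
time: 38.68
tcp_pos: [0.503, 0.3078, 0.0787]
ee_rot: [[0.043, 0.999, -0.001], [0.999, -0.043, -0.0], [-0.0, -0.001, -1.0]]
wrist_force: [0.2, 0.3, -0.7]
finger_gap: 0.019
```

```bash
python3 -m jog '[[[0,0,-0.2,0,0],[0,0,0,0,0],[0,0,-0.1,0,0],[0,0,0,0,0]]]'
python3 -m jog '[[[0,0,-0.1,0,0],[0,0,0,0,0],[0,0,0,0,0]]]'
```

```text
time: 39.02
tcp_pos: [0.5036, 0.308, 0.0765]
ee_rot: [[0.043, 0.999, 0.001], [0.999, -0.043, 0.0], [0.0, 0.001, -1.0]]
wrist_force: [-0.7, 0.0, 0.3]
finger_gap: 0.0188
time: 39.27
tcp_pos: [0.5036, 0.308, 0.0764]
ee_rot: [[0.043, 0.999, 0.0], [0.999, -0.043, 0.0], [0.0, 0.0, -1.0]]
wrist_force: [-1.7, -1.2, 5.9]
finger_gap: 0.0186
```

```bash
python3 -m jog '[[[0,0,0,0,0.4],[0,0,0,0,0.6],[0,0,0,0,0.6],[0,0,1.5,0,0.6],[0,0,3,0,0.8],[0,0,3.5,0,1],[-2,0,3.5,5,1],[-3,-1,2,7,1]]]'
python3 -m jog '[[[-3,-1,0,7,1],[-1,-1,0,7,1],[0,-1,0,7,1],[0,-1,0,7,1],[0,-0.5,0,7,1],[0,0,0,7,1],[0,0,0,7,1],[0,0,0,7,1]]]'
python3 -m jog '[[[0,0,0,7,1],[0,0,0,7,1],[0,0,0,7,1],[0,0,0,1,1],[0,0,0,0,1]]]'
python3 - <<'E'
from h import *
c=cam("wrist");save(c,"w34.png");o=c["o"];R=o["ee_rot"];print(o["tcp_pos"],np.degrees(np.arctan2(R[1,0],R[0,0])),o["finger_gap"])
save(cam("scene"),"s34.png",(120,80,440,320),2.5)
E
```

```text
time: 39.93
tcp_pos: [0.4569, 0.2997, 0.2149]
ee_rot: [[-0.17, 0.985, 0.008], [0.986, 0.17, 0.004], [0.003, 0.009, -1.0]]
wrist_force: [0.6, -0.1, 1.2]
finger_gap: 0.0856
time: 40.6
tcp_pos: [0.4132, 0.2527, 0.2098]
ee_rot: [[-0.913, 0.409, -0.0], [0.409, 0.913, -0.0], [0.0, -0.0, -1.0]]
wrist_force: [-0.5, -0.0, 0.4]
finger_gap: 0.0851
time: 41.02
tcp_pos: [0.4132, 0.2528, 0.2098]
ee_rot: [[-0.999, 0.045, -0.0], [0.045, 0.999, -0.0], [0.0, -0.0, -1.0]]
wrist_force: [-0.1, 0.8, 0.2]
finger_gap: 0.0857
[0.41318511 0.252799   0.20975016] 177.41256159676954 0.08573180238712992
```

View pics/w34.png

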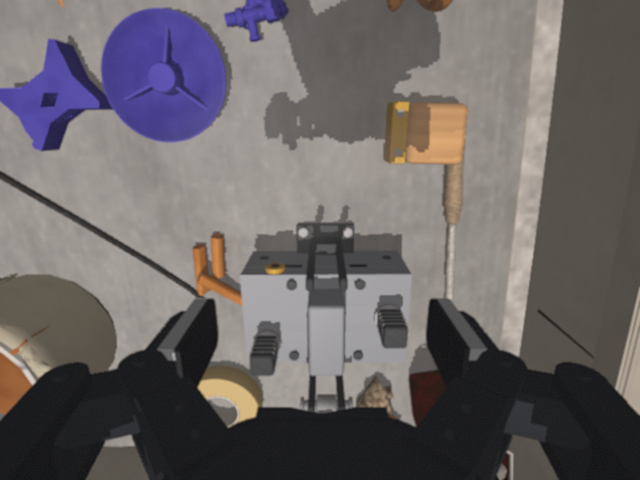

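View pics/s34.png

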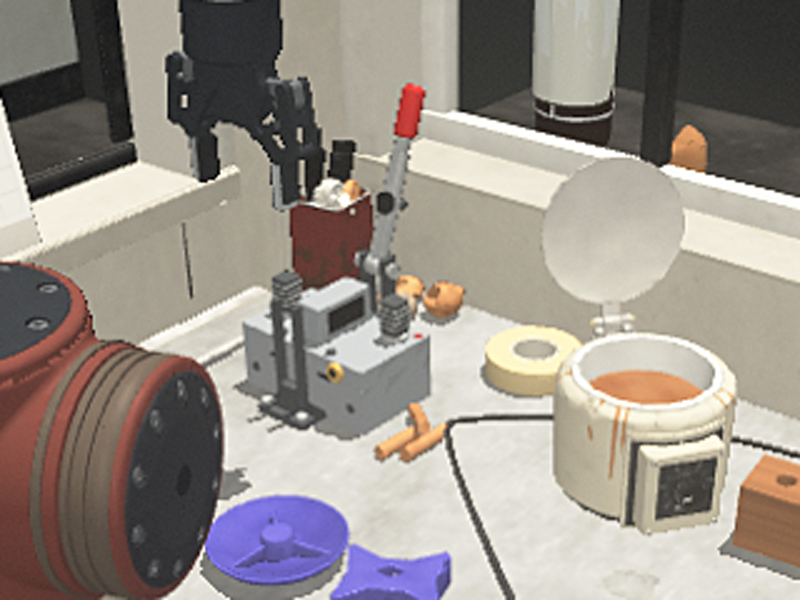

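Run:
```python
from h import *
s=cam("scene");t=cam("top")
def redc(c,box):
    f=c["frame"].astype(int);m=((f[...,0]>110)&(f[...,1]<60)&(f[...,2]<70)).astype(np.uint8)
    x0,y0,x1,y1=box;mm=np.zeros_like(m);mm[y0:y1,x0:x1]=m[y0:y1,x0:x1]
    n,l,st,ce=cv2.connectedComponentsWithStats(mm);i=1+np.argmax(st[1:,4]);print(st[i],ce[i]);
    ys,xs=np.nonzero(l==i);r=cv2.minAreaRect(np.c_[xs,ys].astype(np.float32));print(r);return r[0]
a=redc(s,(260,100,310,150));b=redc(t,(165,110,215,160))
p1,r1=ray(s,*a);p2,r2=ray(t,*b)
q=np.linalg.lstsq(np.c_[r1,-r2],p2-p1,rcond=None)[0];A=p1+r1*q[0];B=p2+r2*q[1];print(A,B)
M=(A+B)/2;d=M-np.array([.5639,.2495,.105]);print(np.linalg.norm(d),np.arctan2(d[2],-d[0]))
save(t,"t35.png",(150,100,230,200),6)
```

```text
[278 114  12  21  86] [283.11627907 125.56976744]
((283.3269348144531, 124.36539459228516), (8.629109382629395, 20.199962615966797), 11.309932708740234)
[176 119  14  24 232] [182.67672414 129.9612069 ]
((182.4158477783203, 130.6584014892578), (23.880891799926758, 12.039950370788574), 84.2894058227539)
[0.61602357 0.24963188 0.2364085 ] [0.61444486 0.25159978 0.23651642]
0.14113406676166843 1.9430739313649728
```

View pics/t35.png

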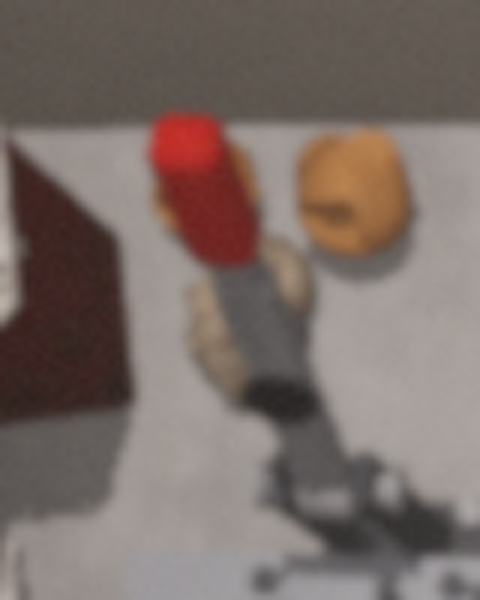

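Run:
```python
from h import *
t=cam("top")
print("boxbase",onz(t,171.7,166.7,0),"wall",onz(t,300,118,0))
for z in (.12,.16,.2): print(z,"rim",onz(t,152.5,121,z),onz(t,153,154,z),"sill",onz(t,200,96,z))
# rim corner triangulate with scene: right-front rim corner scene px
s=cam("scene")
a=(120+362/2.5,80+208/2.5)
p1,r1=ray(s,*a)
for b in [(153,154),(152.5,121)]:
    p2,r2=ray(t,*b);q=np.linalg.lstsq(np.c_[r1,-r2],p2-p1,rcond=None)[0];print(p1+r1*q[0],p2+r2*q[1])
save(s,"s36.png",(220,100,300,200),6)
```

```text
boxbase [0.61661302 0.34745542 0.        ] wall [0.71519257 0.08387452 0.        ]
0.12 rim [0.67145762 0.34369024 0.12      ] [0.61024036 0.34120434 0.12      ] sill [0.71698345 0.25773016 0.12      ]
0.16 rim [0.65744577 0.32839049 0.16      ] [0.59908588 0.32602061 0.16      ] sill [0.70084664 0.24644267 0.16      ]
0.2 rim [0.64343393 0.31309073 0.2       ] [0.5879314  0.31083689 0.2       ] sill [0.68470983 0.23515518 0.2       ]
[0.62558816 0.31846677 0.12199099] [0.60879291 0.33923404 0.12519055]
[0.67361056 0.36142996 0.09521228] [0.6803812  0.35343404 0.09452562]
```

View pics/s36.png

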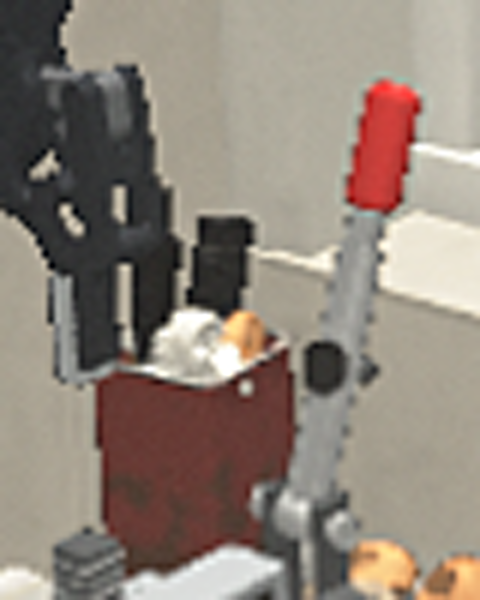

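```bash
python3 -m jog '[[[0,0,4,0,0.8],[0,0,4,0,0.6],[1,0,4,0,0.6],[3,0,0.5,0,0.6],[3.5,0,0,0,0.6],[3.5,0,0,0,0.6],[3.5,-0.2,0,0,0.6],[3.5,-0.2,0,0,0.6]]]'
python3 -m jog '[[[2,0,0,0,0.6],[0.2,0,0,0,0.6],[0,0,0,0,0.6],[0,0,0,0,0.6]]]'
python3 - <<'E'
from h import *
c=cam("wrist");save(c,"w37.png");o=c["o"];R=o["ee_rot"];print(o["tcp_pos"],o["finger_gap"]);print(proj(c,[.616,.2475,.2365]),proj(c,[.625,.2475,.259]))
E
```

```text
time: 41.98
tcp_pos: [0.5948, 0.2488, 0.335]
ee_rot: [[-0.999, 0.043, 0.0], [0.043, 0.999, 0.0], [-0.0, 0.0, -1.0]]
wrist_force: [-0.1, 1.0, 0.5]
finger_gap: 0.0515
time: 42.32
tcp_pos: [0.6144, 0.249, 0.3346]
ee_rot: [[-0.999, 0.043, -0.002], [0.043, 0.999, -0.0], [0.002, -0.0, -1.0]]
wrist_force: [0.3, -0.4, 0.2]
finger_gap: 0.0513
[0.61439126 0.2489752  0.33455894] 0.051311777579547566
[318.41431413 240.30919993] [318.71602232 263.87849121]
```

View pics/w37.png

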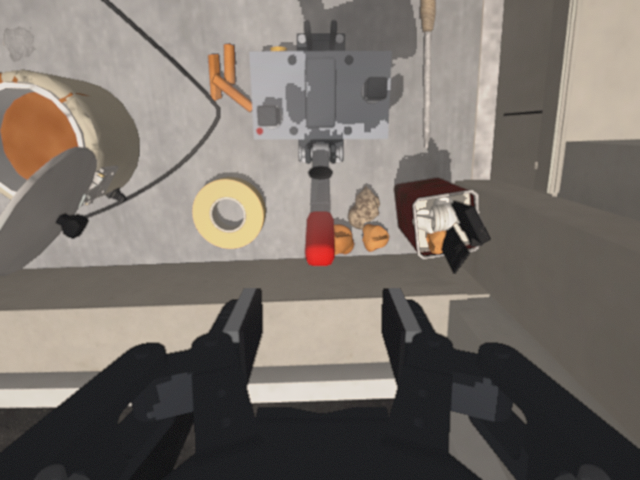

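```bash
python3 -m jog '[[[0.1,0,-2.5,0,0.6],[0,0,-2.5,0,0.6],[0,0,-2.5,0,0.6],[0,0,-2,0,0.6],[0,0,-1.2,0,0.6],[0,0,-1,0,0.6],[0,0,0,0,0.6],[0,0,0,0,0.6]]]'
python3 -m jog '[[[0,0,0,0,0.2],[0,0,0,0,0],[0,0,0,0,0],[0,0,0,0,0],[0,0,0,0,0],[0,0,0,0,0]]]' 35
python3 - <<'E'
from h import *
c=cam("wrist");save(c,"w38.png")
E
```

```text
time: 43.03
tcp_pos: [0.6161, 0.2491, 0.2187]
ee_rot: [[-0.999, 0.043, 0.001], [0.043, 0.999, 0.0], [-0.001, 0.0, -1.0]]
wrist_force: [1.7, -0.9, 0.3]
finger_gap: 0.0513
time: 43.53
tcp_pos: [0.6176, 0.2474, 0.2202]
ee_rot: [[-0.999, 0.043, 0.003], [0.043, 0.999, -0.002], [-0.003, -0.002, -1.0]]
wrist_force: [1.2, -5.1, 4.2]
finger_gap: 0.0189
```

View pics/w38.png

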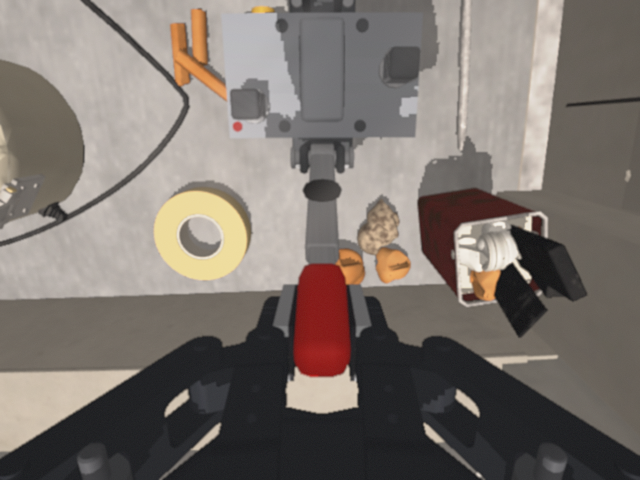

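Run:
```python
import numpy as np
th=np.linspace(1.95,0,25);r=14.45
x=-r*np.cos(th);z=r*np.sin(th)
for i in range(24): print(i,round(th[i+1],2),round(x[i+1]-x[i],2),round(-.042*(x[i+1]-x[i]),2),round(z[i+1]-z[i],2))
```

```text
0 1.87 -1.11 0.05 0.39
1 1.79 -1.14 0.05 0.3
2 1.71 -1.16 0.05 0.21
3 1.62 -1.17 0.05 0.11
4 1.54 -1.17 0.05 0.02
5 1.46 -1.17 0.05 -0.08
6 1.38 -1.16 0.05 -0.17
7 1.3 -1.14 0.05 -0.27
8 1.22 -1.12 0.05 -0.36
9 1.14 -1.08 0.05 -0.45
10 1.06 -1.04 0.04 -0.54
11 0.97 -1.0 0.04 -0.62
12 0.89 -0.94 0.04 -0.7
13 0.81 -0.88 0.04 -0.77
14 0.73 -0.82 0.03 -0.84
15 0.65 -0.75 0.03 -0.9
16 0.57 -0.67 0.03 -0.96
17 0.49 -0.59 0.02 -1.01
18 0.41 -0.51 0.02 -1.06
19 0.32 -0.42 0.02 -1.1
20 0.24 -0.33 0.01 -1.13
21 0.16 -0.24 0.01 -1.15
22 0.08 -0.14 0.01 -1.17
23 0.0 -0.05 0.0 -1.17
```

```bash
python3 -m jog '[[[-1.1,0.05,0.4,0,0],[-1.15,0.05,0.3,0,0],[-1.15,0.05,0.2,0,0],[-1.2,0.05,0.1,0,0]]]'
python3 -m jog '[[[-1.15,0.05,0,0,0],[-1.15,0.05,-0.1,0,0],[-1.15,0.05,-0.15,0,0],[-1.15,0.05,-0.25,0,0]]]'
```

```text
time: 43.92
tcp_pos: [0.5728, 0.2493, 0.2298]
ee_rot: [[-0.999, 0.044, 0.008], [0.044, 0.999, -0.002], [-0.008, -0.002, -1.0]]
wrist_force: [3.0, -5.1, -0.8]
finger_gap: 0.02
time: 44.25
tcp_pos: [0.5267, 0.2513, 0.2251]
ee_rot: [[-0.999, 0.043, 0.008], [0.043, 0.999, -0.002], [-0.008, -0.002, -1.0]]
wrist_force: [3.1, -5.0, 0.5]
finger_gap: 0.0196
```

```bash
python3 -m jog '[[[-1.1,0.05,-0.35,0,0],[-1.1,0.05,-0.45,0,0],[-1.05,0.05,-0.55,0,0],[-1,0.05,-0.6,0,0]]]'
python3 -m jog '[[[-0.95,0.05,-0.7,0,0],[-0.9,0.05,-0.75,0,0],[-0.8,0.03,-0.85,0,0],[-0.75,0.03,-0.9,0,0]]]'
```

```text
time: 44.58
tcp_pos: [0.4837, 0.2531, 0.2057]
ee_rot: [[-0.999, 0.043, 0.006], [0.043, 0.999, -0.003], [-0.007, -0.003, -1.0]]
wrist_force: [1.2, -7.6, 2.2]
finger_gap: 0.0196
time: 44.92
tcp_pos: [0.4486, 0.2545, 0.1728]
ee_rot: [[-0.999, 0.042, 0.003], [0.042, 0.999, -0.004], [-0.003, -0.004, -1.0]]
wrist_force: [0.2, -8.7, 3.3]
finger_gap: 0.0193
```

```bash
python3 -m jog '[[[-0.7,-0.05,-0.95,0,0],[-0.6,-0.05,-1,0,0],[-0.5,0,-1.05,0,0],[-0.4,0,-1.1,0,0]]]'
python3 -m jog '[[[-0.35,0,-1.15,0,0],[-0.25,0,-1.15,0,0],[-0.15,0,-1.15,0,0],[-0.05,0,-1,0,0],[0,0,0,0,0]]]'
```

```text
time: 45.25
tcp_pos: [0.4258, 0.2556, 0.1305]
ee_rot: [[-0.999, 0.043, 0.001], [0.043, 0.999, 0.0], [-0.001, 0.0, -1.0]]
wrist_force: [-0.5, -1.9, 2.9]
finger_gap: 0.0197
time: 45.67
tcp_pos: [0.4175, 0.2559, 0.0838]
ee_rot: [[-0.999, 0.043, -0.0], [0.043, 0.999, 0.001], [0.001, 0.001, -1.0]]
wrist_force: [2.2, 1.1, -0.4]
finger_gap: 0.0193
```

```bash
python3 -m jog '[[[0,0,-0.2,0,0],[0,0,0,0,0],[0,0,0,0,0]]]'
python3 - <<'E'
from h import *
c=cam("wrist");save(c,"w39.png");save(cam("scene"),"s39.png",(120,80,440,320),2.5)
E
```

```text
time: 45.92
tcp_pos: [0.4175, 0.2558, 0.0839]
ee_rot: [[-0.999, 0.043, -0.001], [0.043, 0.999, 0.001], [0.001, 0.001, -1.0]]
wrist_force: [-0.7, 1.6, -0.0]
finger_gap: 0.0197
```

View pics/w39.png

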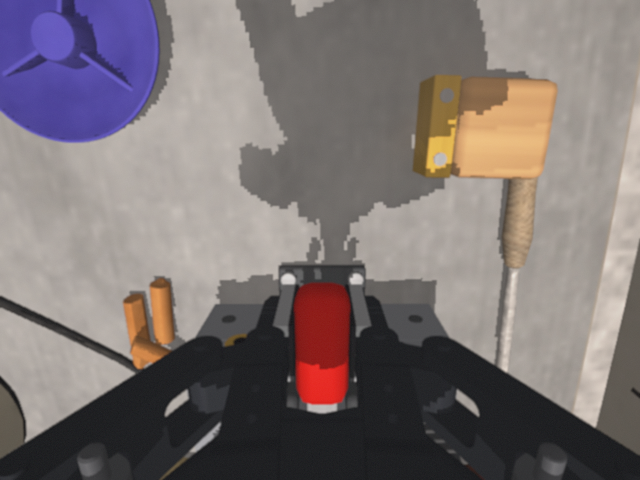

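View pics/s39.png

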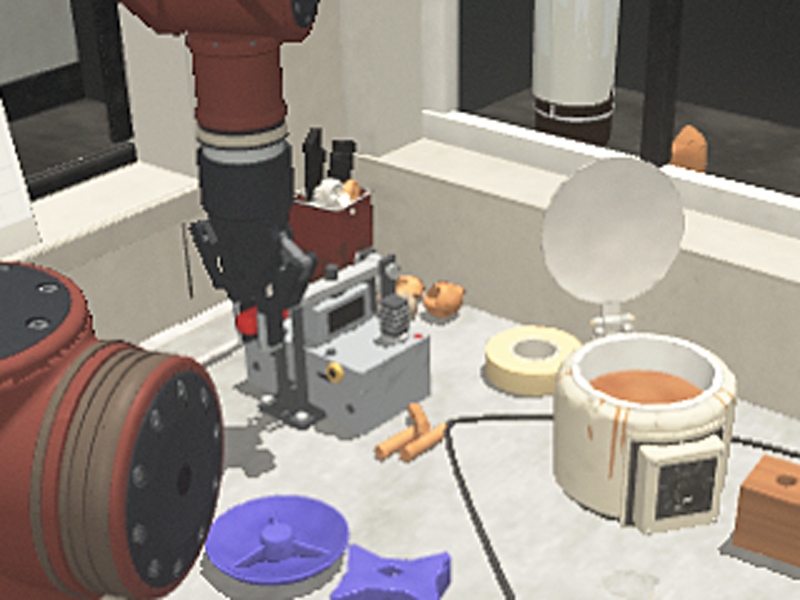

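```bash
python3 -m jog '[[[0,0,-0.3,0,0],[0,0,0,0,0],[0,0,0,0,0]]]'
python3 -m jog '[[[0,0,-0.3,0,0],[0,0,0,0,0],[0,0,0,0,0]]]'
```

```text
time: 46.27
tcp_pos: [0.4176, 0.2558, 0.081]
ee_rot: [[-0.999, 0.043, -0.0], [0.043, 0.999, 0.001], [0.0, 0.001, -1.0]]
wrist_force: [-3.1, 3.0, 1.1]
finger_gap: 0.0196
time: 46.52
tcp_pos: [0.4176, 0.2558, 0.0805]
ee_rot: [[-0.999, 0.043, -0.002], [0.043, 0.999, -0.0], [0.002, -0.0, -1.0]]
wrist_force: [-7.9, -0.8, 16.8]
finger_gap: 0.0195
```

```bash
python3 -m jog '[[[0,0,0.2,0,0],[0,0,0,0,0.4],[0,0,0,0,0.7],[0,0,0,0,0.7],[0,0,0,0,0.7]]]'
python3 -m jog '[[[0,0,1.5,0,0.7],[0,0,3,0,0.7],[0,0,4,0,1],[0,0,4,0,1],[-1,0,3,0,1],[0,0,0,0,1],[0,0,0,0,1]]]'
python3 - <<'E'
from h import *
c=cam("wrist");save(c,"w40.png");save(cam("scene"),"s40.png",(120,80,440,320),2.5);t=cam("top");save(t,"t40.png",(90,90,490,370),2)
E
```

```text
time: 46.93
tcp_pos: [0.4176, 0.255, 0.0795]
ee_rot: [[-0.999, 0.043, -0.001], [0.043, 0.999, -0.001], [0.001, -0.001, -1.0]]
wrist_force: [0.2, -0.0, 0.0]
finger_gap: 0.0598
time: 47.52
tcp_pos: [0.4092, 0.256, 0.2375]
ee_rot: [[-0.999, 0.043, 0.005], [0.043, 0.999, 0.002], [-0.005, 0.002, -1.0]]
wrist_force: [-0.5, -0.1, -1.0]
finger_gap: 0.0854
```

View pics/w40.png

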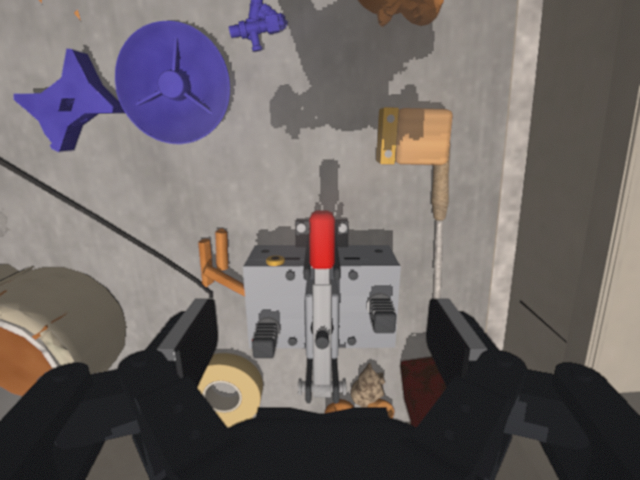

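View pics/s40.png

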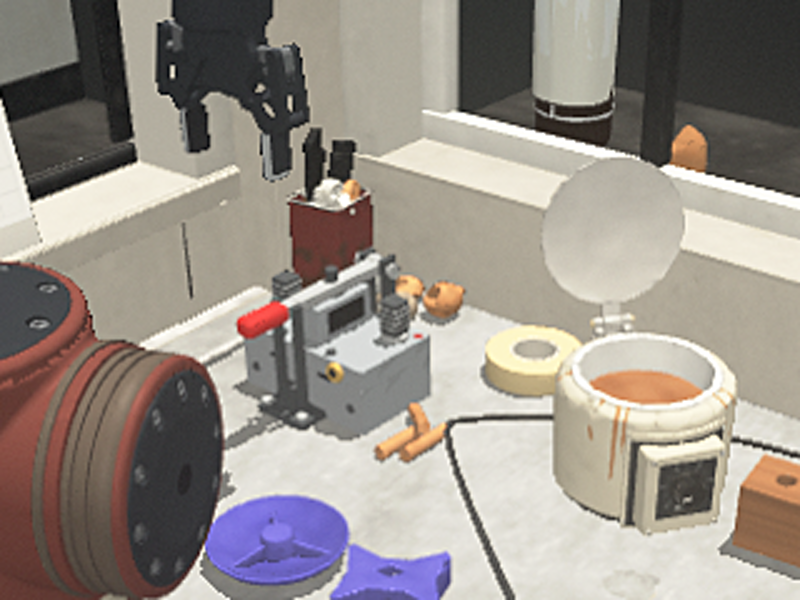

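Run:
```python
from h import *
s=cam("scene");w=cam("wrist")
def redc(c,box):
    f=c["frame"].astype(int);m=((f[...,0]>100)&(f[...,1]<60)&(f[...,2]<70)).astype(np.uint8)
    x0,y0,x1,y1=box;mm=np.zeros_like(m);mm[y0:y1,x0:x1]=m[y0:y1,x0:x1]
    n,l,st,ce=cv2.connectedComponentsWithStats(mm);i=1+np.argmax(st[1:,4])
    ys,xs=np.nonzero(l==i);r=cv2.minAreaRect(np.c_[xs,ys].astype(np.float32));print(r);return r[0]
a=redc(s,(205,190,245,220));b=redc(w,(300,200,345,275))
p1,r1=ray(s,*a);p2,r2=ray(w,*b);q=np.linalg.lstsq(np.c_[r1,-r2],p2-p1,rcond=None)[0];print(p1+r1*q[0],p2+r2*q[1])
save(s,"s41.png",(205,160,305,260),7)
```

```text
((224.70120239257812, 209.8109588623047), (7.509344100952148, 19.546382904052734), 83.6598129272461)
((324.5, 246.0), (25.0, 56.0), 0.0)
[0.42352307 0.25733744 0.09818031] [0.42415338 0.25689643 0.09839013]
```

View pics/s41.png

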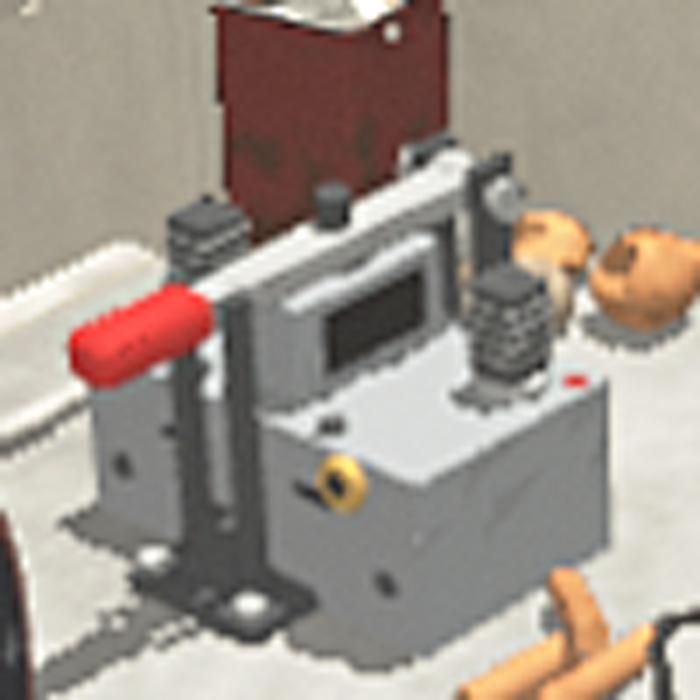

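Run:
```python
from rig import ctrl
print(ctrl.job_done())
```

```text
the job is handed in; nothing more can be done
None
```

The mould is ready for the next shot and the job is handed in, at about 48 s of the 210 s allowed. The scraper ended up lying on its side.

- **Wax:** Three offcuts were on the face. I pushed them off onto the bench with the scraper in two strokes, and the wrist picture afterwards showed the face clear. One offcut lies partly on top of the other two beside the mould.
- **Scraper:** I stood it upright on the bench. While I was carrying the upper half, away from it, it was knocked a few centimetres and tipped over. It now lies on its side, clear of the mould and next to the screwdriver, partly over its handle. I left it there because it is aside on the bench and I could not tip it back upright with this arm.
- **Upper half:** It lies red dot over red dot. Measured from nearly the same camera view, the two halves agree to about 0.3 mm and 0.1°.
- **Pins:** Both were lowered until the collar touched, at 4 to 6 N, at heights matching collars home on the plate. The last pictures show both seated. The first pin went in with about 6 N of sideways force before I released it.
- **Clamp:** I swung it down until it met its stop, at about 17 N. The last pictures show the bar level between the fork prongs. My camera measurement of the grip height read 98 mm against the nominal 105 mm. I put that down to measuring error, since the bar was against its stop and looks level.

The gripper was open and clear of everything at hand-in.

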